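Close the herb boxes from the stack of lids

ROBOT

A 6-joint arm with a two-finger parallel gripper is mounted at the origin on the work surface. World frame = base frame: x ahead of the robot, y to its left, z up, the work surface at z = 0. Lengths are in m, angles in degrees, forces in N, time in s.
With the tool pointing down it reaches from about 0.35 to 0.775 m from the base axis. Payload 7.3 kg.
Tool frame: the origin (TCP) lies on the centre line of the jaws, within the pads' length; the fingertips stand arm.finger_overhang ahead of it and the grasp point (between the pads) lies 3 mm ahead of it (arm.finger_overhang is the distance from the TCP to the fingertips, in m); y points along the fingers, x is the direction in which the jaws open and shut, and the axes are right-handed (so a half turn about y gives the same grasp; the last joint's range is limited). The gripper opens to 92 mm and grips with 3 to 60 N. Pads are 19 mm wide; open, the fingers measure 130 mm over their backs; the gripper's body (75 mm by 190 mm) begins 47 mm behind the grasp point.
Start: joints at [66.979, 19.595, 87.324, -0, 73.075, -8.365], TCP at [0.133, 0.508, 0.218] pointing down, gripper open.
Joint ranges: [-145.02, 145.02], [-44.19, 115.74], [2.07, 154.8], [-57.11, 237.11], [16.16, 152.29], [-177.93, 177.93]. Speed limits (degrees/s): [147.25, 147.25, 180, 180, 180, 180].

INTERFACE

Orientations are given as [roll, pitch, yaw] about the fixed x, y, z axes, in that order (R = Rz(yaw) Ry(pitch) Rx(roll)).
In Python, from cell import arm gives the robot as it stands.
- The arm moves only by the shell command python3 -m creep 'ROWS'. ROWS is JSON, a list that holds one entry, the list of rows, each a list of 7 numbers: the turn, a rotation vector about the tool's x, y, z in units of 0.15 rad (1.0 is 0.15 rad), then the shift along the tool's x, y, z in units of 6 cm (1.0 is 6 cm), then the closure, from -1 (fully open) to 1 (shut). A call has 1 to 12 rows; each row shifts and turns the commanded pose from where the row before left it, along the tool's axes as they then stand; what a row does not reach is not made up. A row lasts 1/8 s, in which the tool goes at most 62.5 mm and 10.7 degrees, less where a joint would pass 70% of its speed; a pose out of reach is approached as far as the arm can. A call with a number of a shift or a turn outside -1 to 1 is refused whole. A call with a gripper value outside its range is refused whole. The fingers move at their own pace and stop on an object; the grip force is fixed at half the most. Time passes only in rows, so rows that do not move let the fingers close. It gives the time, the measured TCP pose, the force and the opening at its end, in the units of the state.
- arm.get_state(): the state, without advancing time (a new reading comes with each control period).
- arm.capture(name): name is "side" or "top" or "wrist"; returns a dict with "frame" (400x640x3 uint8, red, green, blue), "mtx" (3x3 intrinsics, pixels), "R" (3x3) and "t" (3): a world point X has camera coordinates R X + t. Camera axes: x right, y down, z forward; pixel columns grow to the right and rows downward; lengths in m; the calibration is good to about 2 mm. A picture is of the moment at which its call begins. There is no depth.
- arm.close_job(): hands the job in, once; it reports no verdict.
The state is a dict: "t": time; "joints": joint angles; "joint_velocities": joint speeds; "joint_efforts": joint torques, N m; "tool_pos": TCP position; "ee_rot": TCP orientation; "contact_force": force on the tool from outside, world axes, zero at the start; "ft_torque": the same for the moment, N m; "finger_gap": finger opening in m.
Only numpy, scipy, OpenCV 4.12 (cv2) and the standard library are available. Lean on these libraries where they do the work, as an engineer would, in place of code of your own. Each camera call takes 0.05 s, during which the arm holds its last target.

TASK

The four open tin herb boxes on the dispensary counter are to be closed: take the stack of wooden lids apart and put each lid on the box of its own length, the shortest lid on the shortest box and so on up to the longest, plug down in the mouth and lying flat on the rim. Leave the white canister and the mortar where they stand.

Things in the scene. Friction and masses are not known exactly. Their poses are not given: they have to be found in the camera images.
- lid_a: The shortest wooden lid, 76 mm long (its x axis) and 56 mm wide (its y axis): a flat plate 14 mm thick over a smaller plug, 42 x 22 mm and 8 mm deep. Origin: centre of the plug's underside; the plate lies 8 to 22 mm above it. z up. At the start it lies on top of the stack (plug down, the lids one on another, roughly centred and a little askew). Weighs roughly 46 g. To take it from above grip the plate across its 56 mm width.
- lid_b: The second shortest wooden lid, 94 mm long (its x axis) and 56 mm wide (its y axis): a flat plate 14 mm thick over a smaller plug, 60 x 22 mm and 8 mm deep. Origin: centre of the plug's underside; the plate lies 8 to 22 mm above it. z up. At the start it lies second from the top of the stack (plug down, the lids one on another, roughly centred and a little askew). Weighs roughly 57 g. To take it from above grip the plate across its 56 mm width.
- lid_c: The second longest wooden lid, 112 mm long (its x axis) and 56 mm wide (its y axis): a flat plate 14 mm thick over a smaller plug, 78 x 22 mm and 8 mm deep. Origin: centre of the plug's underside; the plate lies 8 to 22 mm above it. z up. At the start it lies third from the top of the stack (plug down, the lids one on another, roughly centred and a little askew). Weighs roughly 68 g. To take it from above grip the plate across its 56 mm width.
- lid_d: The longest wooden lid, 130 mm long (its x axis) and 56 mm wide (its y axis): a flat plate 14 mm thick over a smaller plug, 96 x 22 mm and 8 mm deep. Origin: centre of the plug's underside; the plate lies 8 to 22 mm above it. z up. At the start it lies at the bottom of the stack, on the counter (plug down, the lids one on another, roughly centred and a little askew). Weighs roughly 79 g. To take it from above grip the plate across its 56 mm width.
- box_a: The shortest open tin box, for lid_a: outside 62 mm long (its x axis), 42 mm wide (its y axis), 50 mm high, walls 3 mm, mouth 56 x 36 mm, empty, fixed on the counter. Origin: centre of its underside, z up. Its lid's plug has 7 mm play all round in the mouth; lid on, the plate rests on the rim and the lid's origin is 42 mm above the box's. The lid fits either way round.
- box_b: The second shortest open tin box, for lid_b: outside 80 mm long (its x axis), 42 mm wide (its y axis), 50 mm high, walls 3 mm, mouth 74 x 36 mm, empty, fixed on the counter. Origin: centre of its underside, z up. Its lid's plug has 7 mm play all round in the mouth; lid on, the plate rests on the rim and the lid's origin is 42 mm above the box's. The lid fits either way round.
- box_c: The second longest open tin box, for lid_c: outside 98 mm long (its x axis), 42 mm wide (its y axis), 50 mm high, walls 3 mm, mouth 92 x 36 mm, empty, fixed on the counter. Origin: centre of its underside, z up. Its lid's plug has 7 mm play all round in the mouth; lid on, the plate rests on the rim and the lid's origin is 42 mm above the box's. The lid fits either way round.
- box_d: The longest open tin box, for lid_d: outside 116 mm long (its x axis), 42 mm wide (its y axis), 50 mm high, walls 3 mm, mouth 110 x 36 mm, empty, fixed on the counter. Origin: centre of its underside, z up. Its lid's plug has 7 mm play all round in the mouth; lid on, the plate rests on the rim and the lid's origin is 42 mm above the box's. The lid fits either way round.
- canister: Bystander: white round canister, 84 mm across, 105 mm high, loose. Origin: centre of its underside. Not to be disturbed.
- mortar: Bystander: white porcelain mortar, 100 mm across the rim, 70 mm high, loose. Origin: centre of its underside. Not to be disturbed.

How it is judged:
By the outcome, as a careful person would: the job done as asked, in the order asked, and still so for the second after the job is handed in, with the robot touching nothing.
It also fails if it takes over 112 s, if anything falls off the work surface, if the arm or the gripper's body presses on something with over 40 N, if the wrist force passes 120 N, or if a joint passes its speed limit or range.

## Working session

There is one attempt and no reset: what is moved stays moved. The work goes in short steps, Python scripts to look and compute and a shell command to move; the robot and the scene stay as the last step left them, time stands still between calls to the robot, and variables do not carry over. Pictures are saved under pics/ and viewed, and the job is handed in when it is done.

```bash
ls; mkdir -p pics; python3 - <<'E'
from cell import arm
import cv2
s=arm.get_state();print(s, arm.finger_overhang)
for n in ("top","side","wrist"):
    c=arm.capture(n);cv2.imwrite(f"pics/{n}0.png",c["frame"][:,:,::-1]);print(n,c["mtx"],c["R"],c["t"])
E
```

```text
pics
{'t': 0.0, 'joints': array([ 6.69803416e+01,  1.96349496e+01,  8.73764937e+01,  4.58198036e-05,
        7.30755807e+01, -8.36649414e+00]), 'joint_velocities': array([-0.01433203,  0.00187411,  0.00075971, -0.00073442,  0.05912557,
        0.02719866]), 'joint_efforts': array([ 9.24600099e-04, -4.31233943e+01, -2.44222909e+01,  7.19997799e-02,
        5.57714654e-02, -1.28970328e-04]), 'tool_pos': array([0.13263156, 0.50753616, 0.21706294]), 'ee_rot': array([-8.99872943e+01,  8.60914959e-02,  7.53468319e+01]), 'contact_force': array([-0.31243833,  0.18260227,  0.45945404]), 'ft_torque': array([ 0.00045503, -0.02239332, -0.00862811]), 'finger_gap': 0.09188373516074053} 0.022
top [[401.79906178   0.         323.11016715]
 [  0.         401.79906178 201.04216696]
 [  0.           0.           1.        ]] [[-0.02921164 -0.99953097 -0.00919295]
 [-0.99701378  0.02979334 -0.07124526]
 [ 0.07148574  0.00708431 -0.99741646]] [0.0241559  0.55777749 1.15841926]
side [[495.64354444   0.         318.85471604]
 [  0.         495.64354444 195.28759659]
 [  0.           0.           1.        ]] [[-0.97947899 -0.20104599 -0.01419208]
 [-0.0915907   0.50673451 -0.857223  ]
 [ 0.17953286 -0.83833206 -0.51474975]] [0.56242528 0.09430963 1.49288543]
wrist [[284.83277904   0.         314.79100737]
 [  0.         284.83277904 201.45761642]
 [  0.           0.           1.        ]] [[ 0.25262574  0.96756354 -0.00101182]
 [ 0.93885393 -0.2448767   0.24205102]
 [ 0.23395197 -0.06209826 -0.970263  ]] [-0.52466431 -0.03039713  0.38740292]
```

View pics/top0.png

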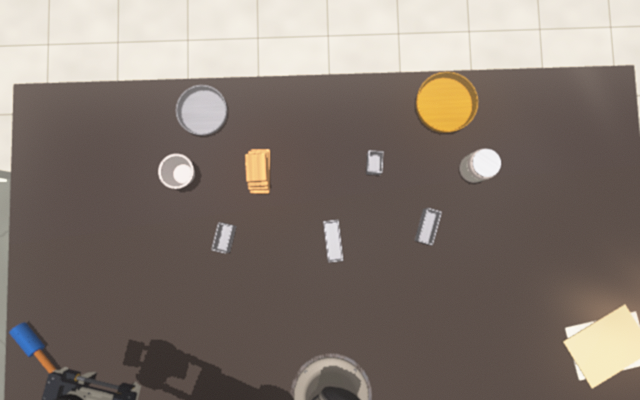

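View pics/side0.png

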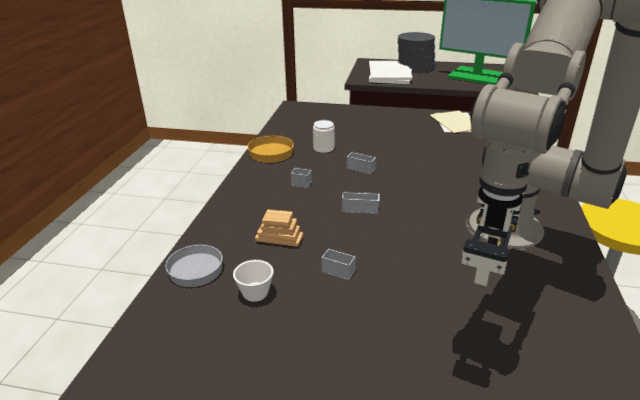

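View pics/wrist0.png

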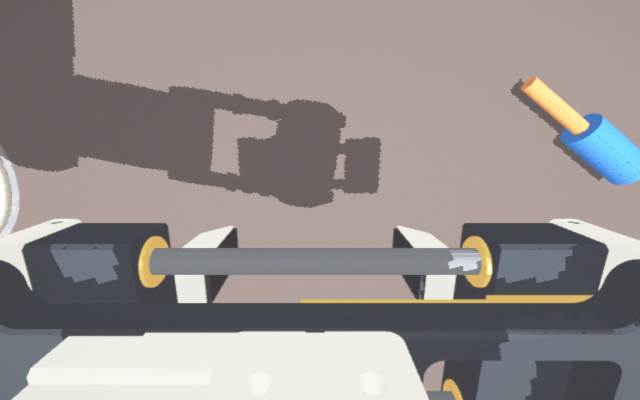

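The top view shows the stack at (258,171), and boxes at (223,238), (333,241), (428,227) and (375,162). The mortar is at (176,171) and the canister at (482,165). I'll enlarge these regions next.

```bash
python3 - <<'E'
import cv2,numpy as np
t=cv2.imread("pics/top0.png");s=cv2.imread("pics/side0.png")
def crop(im,u,v,w,h,k): return cv2.resize(im[v:v+h,u:u+w],None,fx=k,fy=k,interpolation=cv2.INTER_CUBIC)
# 4 boxes top, 50x50 x8 -> 400 each; 2x... 
a=[crop(t,198,213,50,36,8),crop(t,308,218,50,50,8)[:,:],crop(t,403,202,50,50,8),crop(t,350,146,50,36,8)]
cv2.imwrite("pics/t1.png",np.vstack([np.hstack([a[0],a[3]])]));cv2.imwrite("pics/t2.png",np.hstack([a[1],a[2]]))
cv2.imwrite("pics/t3.png",crop(t,230,140,60,60,10))
cv2.imwrite("pics/s1.png",np.vstack([np.hstack([crop(s,315,245,50,36,8),crop(s,335,185,50,36,8)]),np.hstack([crop(s,340,148,50,36,8),crop(s,280,162,50,36,8)])]))
cv2.imwrite("pics/s2.png",crop(s,250,200,60,50,10))
E
```

```text
(no output)
```

View pics/t1.png

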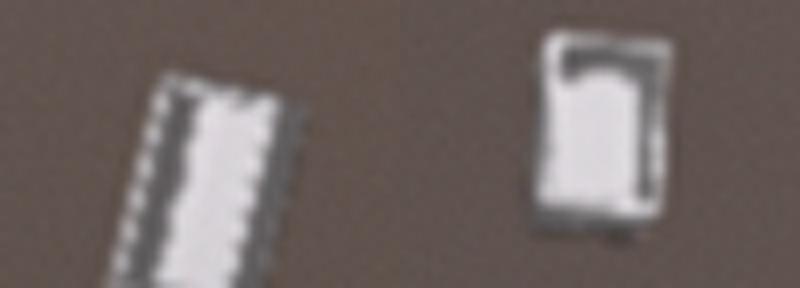

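View pics/t2.png

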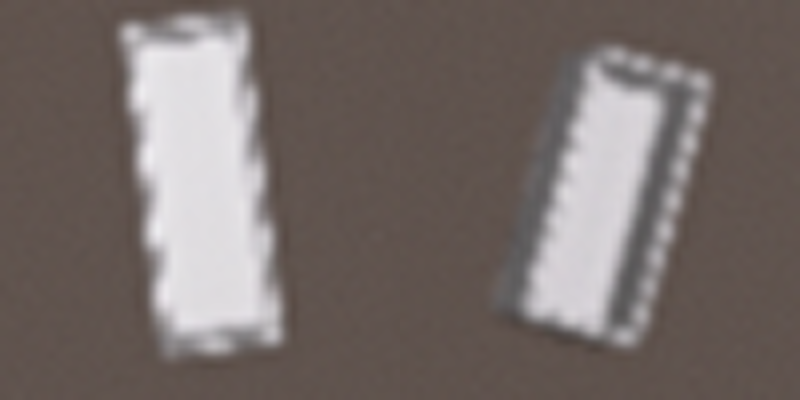

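View pics/t3.png

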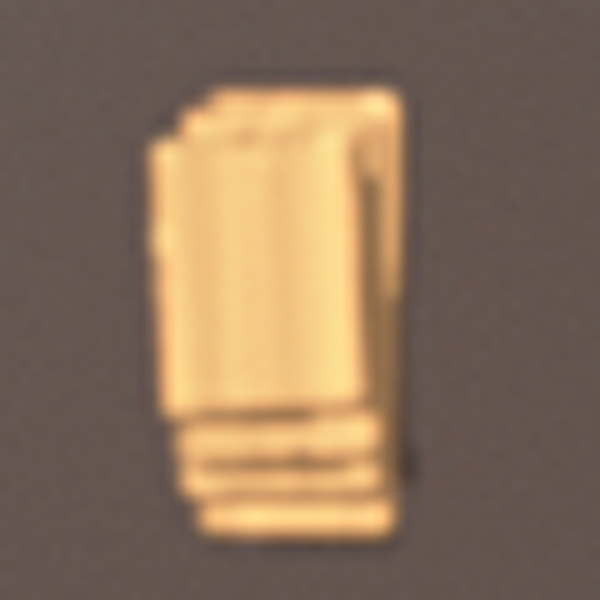

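View pics/s1.png

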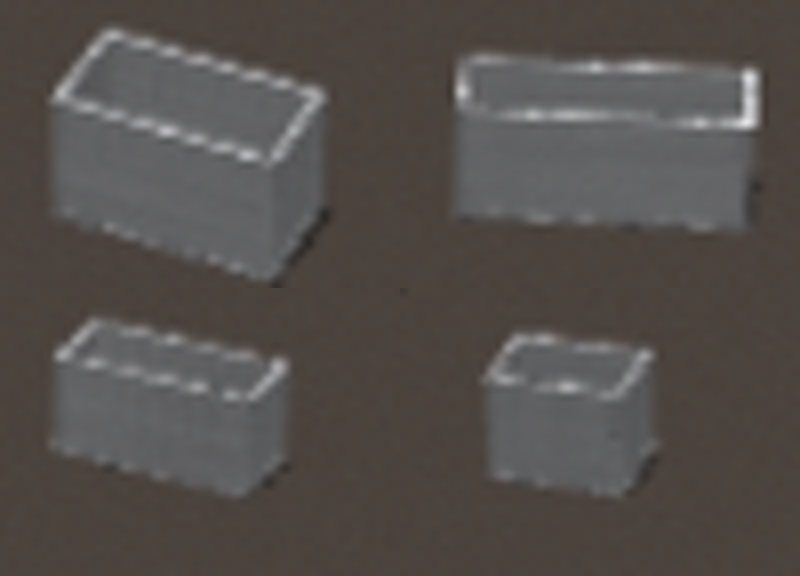

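View pics/s2.png

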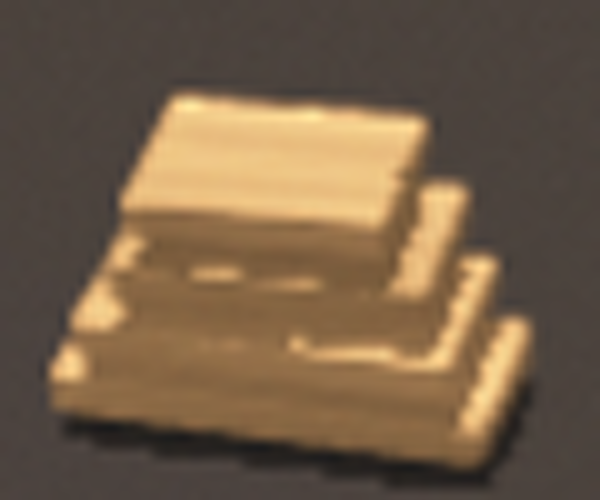

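```bash
python3 - <<'E'
import cv2,numpy as np
t=cv2.imread("pics/top0.png")
def crop(im,u,v,w,h,k): return cv2.resize(im[v:v+h,u:u+w],None,fx=k,fy=k,interpolation=cv2.INTER_CUBIC)
cv2.imwrite("pics/t4.png",np.hstack([crop(t,198,213,50,50,8),crop(t,350,138,50,50,8)]))
E
```

```text
(no output)
```

View pics/t4.png

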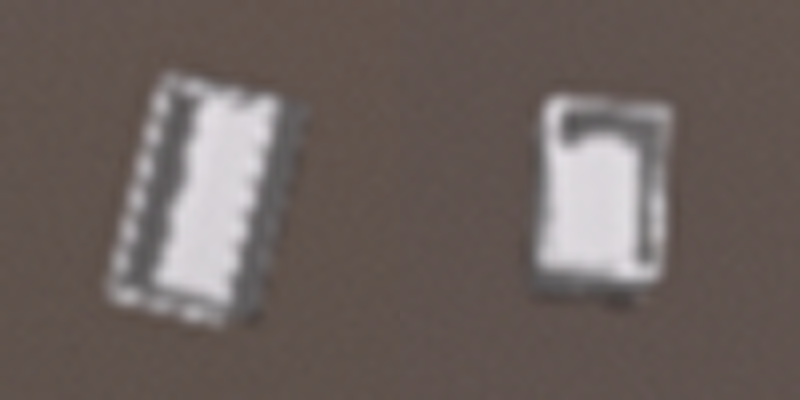

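```bash
cat > fit.py <<'E'
import numpy as np
from scipy.optimize import least_squares
def proj(c,X):
    p=X@np.array(c["R"]).T+c["t"]; p=p@np.array(c["mtx"]).T; return p[:,:2]/p[:,2:]
def pix(pts,o,k): return (np.array(pts,float)+.5)/k-.5+np.array(o)
S=np.array([[1,1],[1,-1],[-1,-1],[-1,1]])  # TL TR BR BL in top view; body x ahead
def rect(p,L,W):
    x,y,z,a=p; c,s=np.cos(a),np.sin(a)
    q=S*np.array([L,W])/2
    return np.c_[x+c*q[:,0]-s*q[:,1], y+s*q[:,0]+c*q[:,1], np.full(4,z)]
def fit(obs,L,W):
    """obs: list of (cam, 4 pix in order TL TR BR BL, nan=unseen). L None -> free"""
    def f(p):
        l=p[4] if L is None else L
        r=np.concatenate([(proj(c,rect(p[:4],l,W))-u).ravel() for c,u in obs])
        return r[~np.isnan(r)]
    p0=[.5,0,.05,0]+([.09] if L is None else [])
    r=least_squares(f,p0,x_scale=[.1,.1,.05,.3]+([.05] if L is None else []))
    return r.x,np.sqrt(np.mean(r.fun**2))
E
python3 - <<'E'
from fit import *
from cell import arm
T=arm.capture("top");Sd=arm.capture("side")
def go(n,tp,to,tk,sp,so,sk,W):
    t=pix(tp,to,tk); s=pix(sp,so,sk)[[3,0,1,2]]
    p,e=fit([(T,t),(Sd,s)],None,W)
    print(n,np.round(p[:3],4),"yaw",round(np.degrees(p[3]),1),"L",round(p[4],4),"rms px",round(e,2))
go("P",[(161,70),(283,97),(226,328),(105,300)],(198,213),8,[(112,28),(328,92),(272,162),(50,97)],(315,245),8,.042)
go("a",[(143,92),(273,103),(263,284),(134,275)],(350,138),8,[(116,45),(255,64),(225,108),(84,90)],(280,162),8,.042)
go("d",[(118,22),(247,12),(285,343),(160,355)],(308,218),8,[(58,55),(360,68),(357,126),(58,112)],(335,185),8,.042)
go("R",[(198,45),(313,80),(235,350),(122,318)],(403,202),8,[(93,30),(290,72),(248,112),(54,65)],(340,148),8,.042)
go("lid",[(150,143),(355,132),(365,405),(165,417)],(230,140),10,[(172,93),(430,118),(390,225),(122,212)],(250,200),10,.056)
E
```

```text
P [0.4607 0.2985 0.0508] yaw -15.3 L 0.0813 rms px 0.44
a [ 0.6667 -0.1449  0.0504] yaw -5.5 L 0.0652 rms px 0.43
d [ 0.4433 -0.0169  0.0508] yaw 5.1 L 0.118 rms px 0.38
R [ 0.4763 -0.2923  0.0515] yaw -18.5 L 0.0995 rms px 0.36
lid [0.6538 0.1929 0.087 ] yaw 2.0 L 0.0767 rms px 0.29
```

```bash
cat > plan.py <<'E'
import sys,numpy as np
from scipy.spatial.transform import Rotation as Ro
from cell import arm
def show(x,y,z,yaw):
    s=arm.get_state(); R=Ro.from_euler("xyz",s["ee_rot"],degrees=True)
    R2=Ro.from_euler("xyz",[-90,0,yaw],degrees=True)
    d=np.array([x,y,z])-s["tool_pos"]
    print("t",round(s["t"],2),"pos",np.round(s["tool_pos"],4),"rot",np.round(s["ee_rot"],2),"gap",round(s["finger_gap"],4),"F",np.round(s["contact_force"],1))
    print("turn units",np.round((R.inv()*R2).as_rotvec()/.15,3))
    print("shift units now-axes",np.round(R.inv().apply(d)/.06,3)," after-turn axes",np.round(R2.inv().apply(d)/.06,3))
if __name__=="__main__": show(*map(float,sys.argv[1:5]))
E
python3 plan.py .654 .193 .218 92
```

```text
t 0.25 pos [0.1327 0.5078 0.2174] rot [-9.000e+01  4.000e-02  7.534e+01] gap 0.092 F [ 0.4 -0.1 -0.1]
turn units [-1.000e-03 -1.938e+00 -5.000e-03]
shift units now-axes [-2.877e+00 -9.000e-03 -9.732e+00]  after-turn axes [-5.546 -0.01  -8.499]
```

```bash
python3 -m creep '[[[0,-0.97,0,0,0,0,-1],[0,-0.97,0,0,0,0,-1]]]'; python3 plan.py .654 .193 .16 92
```

```text
t: 0.5
tool_pos: [0.1328, 0.5079, 0.2176]
ee_rot: [-90.0, 0.0, 92.3]
contact_force: [-0.2, -0.6, -0.1]
finger_gap: 0.0919
t 0.5 pos [0.1328 0.5079 0.2176] rot [-8.999e+01  1.000e-02  9.229e+01] gap 0.0919 F [-0.2 -0.6 -0.1]
turn units [-0.001  0.033 -0.001]
shift units now-axes [-5.59   0.96  -8.471]  after-turn axes [-5.548  0.96  -8.498]
```

```bash
python3 -m creep '[[[0,0,0,-0.46,0,-0.7,-1],[0,0,0,-0.46,0,-0.7,-1],[0,0,0,-0.46,0,-0.7,-1],[0,0,0,-0.46,0,-0.7,-1],[0,0,0,-0.46,0,-0.7,-1],[0,0,0,-0.46,0,-0.7,-1],[0,0,0,-0.46,0,-0.7,-1],[0,0,0,-0.46,0,-0.7,-1],[0,0,0,-0.46,0.1,-0.7,-1],[0,0,0,-0.46,0.3,-0.7,-1],[0,0,0,-0.46,0.3,-0.7,-1],[0,0,0,-0.46,0.26,-0.7,-1]]]'; python3 plan.py .654 .193 .091 92
python3 - <<'E'
from cell import arm
import cv2
for n in ("top","side","wrist"):
    c=arm.capture(n);cv2.imwrite(f"pics/{n}1.png",c["frame"][:,:,::-1])
E
```

```text
t: 2.0
tool_pos: [0.6493, 0.1937, 0.1592]
ee_rot: [-90.0, -0.0, 92.0]
contact_force: [-0.7, 1.4, 0.2]
finger_gap: 0.0913
t 2.0 pos [0.6493 0.1937 0.1592] rot [-8.996e+01 -1.000e-02  9.201e+01] gap 0.0913 F [-0.7  1.4  0.2]
turn units [-0.004  0.001  0.001]
shift units now-axes [-0.014  1.136 -0.079]  after-turn axes [-0.014  1.136 -0.078]
```

View pics/wrist1.png

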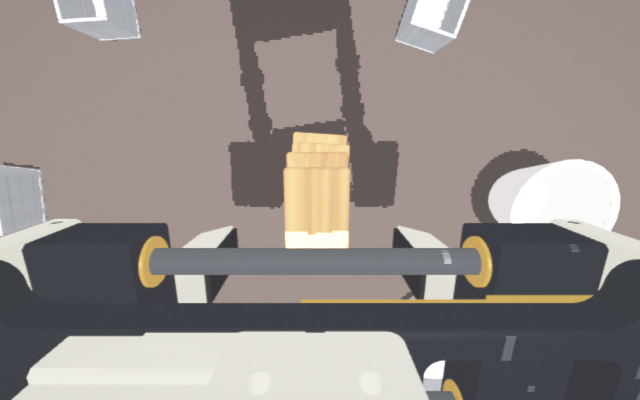

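The wrist view shows lid_a centred between the fingers (columns 284–350, and the jaw centre is near 316). I'll descend and grip.

```bash
python3 -m creep '[[[0,0,0,0,0.5,-0.08,-1],[0,0,0,0,0.44,0,-1],[0,0,0,0,0.2,0,-1],[0,0,0,0,0,0,-1],[0,0,0,0,0,0,0.6],[0,0,0,0,0,0,0.6],[0,0,0,0,0,0,1],[0,0,0,0,0,0,1],[0,0,0,0,0,0,1],[0,0,0,0,0,0,1]]]'; python3 plan.py .654 .193 .091 92
```

```text
t: 3.4
tool_pos: [0.653, 0.1948, 0.0917]
ee_rot: [-90.0, -0.0, 92.0]
contact_force: [0.2, -0.3, -0.8]
finger_gap: 0.0366
t 3.4 pos [0.653  0.1948 0.0917] rot [-9.000e+01 -1.000e-02  9.201e+01] gap 0.0366 F [ 0.2 -0.3 -0.8]
turn units [-0.     0.002  0.001]
shift units now-axes [-0.031  0.012 -0.016]  after-turn axes [-0.031  0.012 -0.016]
```

The gap of 36.6 mm is less than the lid's 56 mm width. I'll look before moving anything.

```bash
python3 - <<'E'
from cell import arm
import cv2
for n in ("side","wrist"):
    c=arm.capture(n);cv2.imwrite(f"pics/{n}2.png",c["frame"][:,:,::-1])
    if n=="side": cv2.imwrite("pics/side2c.png",cv2.resize(c["frame"][150:270,220:360,::-1],None,fx=5,fy=5,interpolation=cv2.INTER_CUBIC))
print(arm.get_state()["finger_gap"])
E
```

```text
0.028593235460687687
```

View pics/side2c.png

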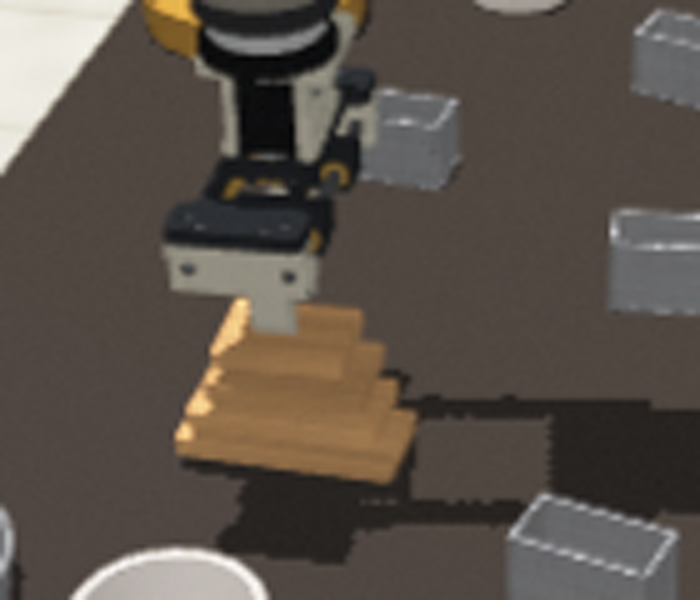

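View pics/wrist2.png

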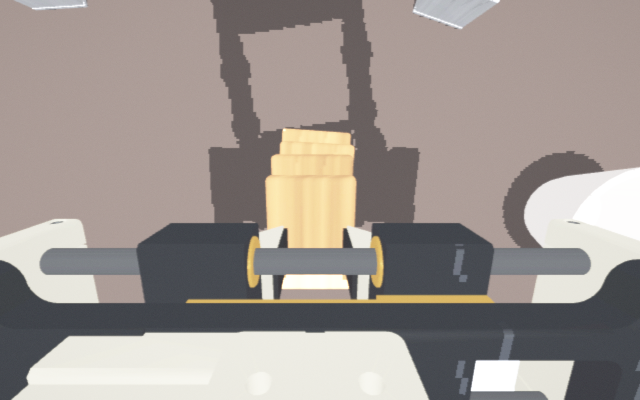

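```bash
python3 - <<'E'
from fit import *
from cell import arm
c=arm.capture("side");s=arm.get_state();print(s["finger_gap"],s["tool_pos"])
p=s["tool_pos"]
for z in (.07,.08,.088,.1,.11): print(z,proj(c,np.array([[p[0],p[1]+s["finger_gap"]/2,z],[p[0],p[1]+s["finger_gap"]/2+.012,z],[p[0],p[1]+.028,z]])).round(1).tolist())
import cv2
cv2.imwrite("pics/side3c.png",cv2.resize(c["frame"][190:250,240:310,::-1],None,fx=10,fy=10,interpolation=cv2.INTER_CUBIC))
E
```

```text
0.024275630889036497 [0.65296521 0.19486515 0.09170146]
0.07 [[276.5, 223.4], [275.3, 225.8], [274.9, 226.5]]
0.08 [[276.3, 220.4], [275.1, 222.8], [274.7, 223.6]]
0.088 [[276.1, 218.1], [274.9, 220.4], [274.5, 221.2]]
0.1 [[275.9, 214.5], [274.7, 216.8], [274.3, 217.6]]
0.11 [[275.6, 211.5], [274.4, 213.8], [274.1, 214.6]]
```

View pics/side3c.png

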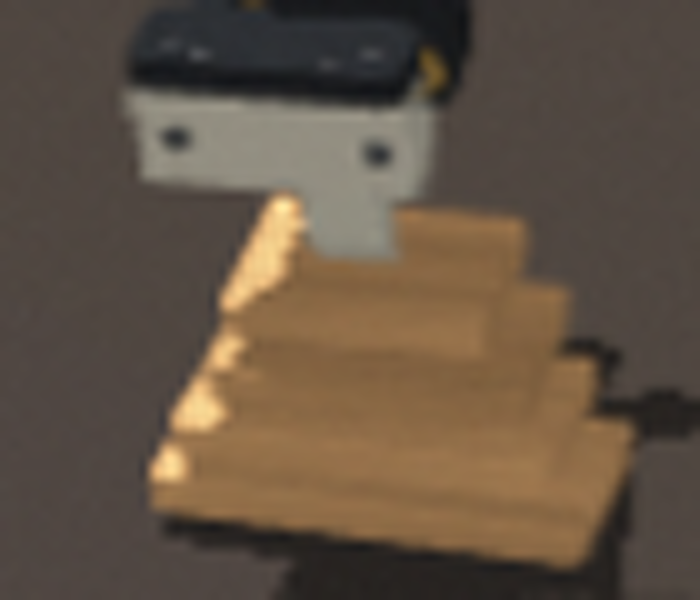

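```bash
python3 - <<'E'
from fit import *
from cell import arm
import cv2
c=arm.capture("side")
p=[.6493,.1937,.1592]
for z in (.137,.15,.16,.17): print(z,proj(c,np.array([[p[0],p[1]+d,z] for d in (.046,.065,-.046,-.065)])).round(1).tolist())
s=cv2.imread("pics/side1.png")
cv2.imwrite("pics/side1c.png",cv2.resize(s[140:240,230:330],None,fx=6,fy=6,interpolation=cv2.INTER_CUBIC))
E
```

```text
0.137 [[273.0, 209.7], [271.1, 213.5], [282.0, 192.6], [283.7, 189.3]]
0.15 [[272.7, 205.6], [270.7, 209.4], [281.8, 188.6], [283.5, 185.4]]
0.16 [[272.5, 202.4], [270.5, 206.2], [281.6, 185.6], [283.3, 182.3]]
0.17 [[272.3, 199.3], [270.3, 203.0], [281.4, 182.5], [283.2, 179.3]]
```

View pics/side1c.png

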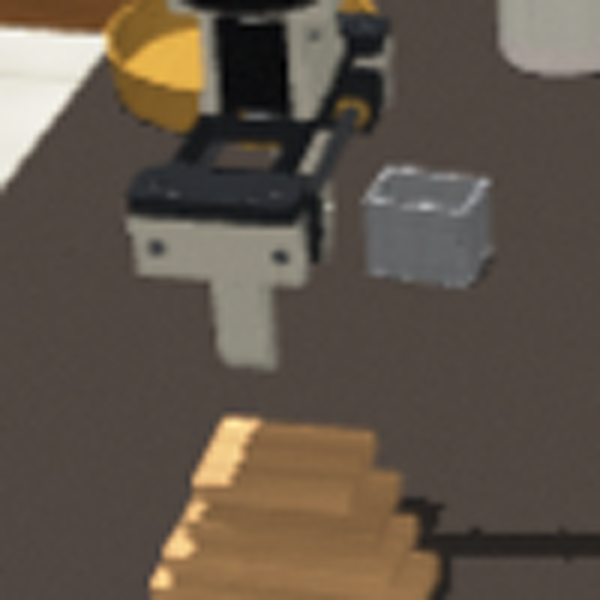

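```bash
python3 - <<'E'
from fit import *
from cell import arm
import cv2
from scipy.spatial.transform import Rotation as Ro
w=arm.capture("wrist");s=arm.get_state();print(s["finger_gap"],s["tool_pos"])
R=Ro.from_euler("xyz",s["ee_rot"],degrees=True)
C=-w["R"].T@w["t"];print("cam in tool now",R.inv().apply(C-s["tool_pos"]))
c0=dict(R=np.array([[0.25262574,0.96756354,-0.00101182],[0.93885393,-0.2448767,0.24205102],[0.23395197,-0.06209826,-0.970263]]),t=np.array([-0.52466431,-0.03039713,0.38740292]))
R0=Ro.from_euler("xyz",[-89.987,.086,75.347],degrees=True)
print("at start",R0.inv().apply(-c0["R"].T@c0["t"]-[0.13263156,0.50753616,0.21706294]))
# project TCP-axis points into wrist
for y in (-.04,-.02,0,.022): print(y,proj(w,s["tool_pos"]+R.apply(np.array([[-.0465+.0345*0,y,0],[.0465,y,0],[0.012,y,0.0095],[0.012,y,-.0095]]))).round().tolist())
T=arm.capture("top");
s1=cv2.imread("pics/top1.png");cv2.imwrite("pics/top1c.png",cv2.resize(s1[100:260,180:340],None,fx=3.7,fy=3.7,interpolation=cv2.INTER_CUBIC))
E
```

```text
0.01618935443850154 [0.65296055 0.19484336 0.09167474]
cam in tool now [-6.97248301e-06 -1.65591081e-01  6.44308985e-02]
at start [ 0.00020074 -0.16563244  0.0644286 ]
-0.04 [[218.0, 268.0], [411.0, 268.0], [340.0, 250.0], [339.0, 286.0]]
-0.02 [[230.0, 251.0], [399.0, 251.0], [337.0, 235.0], [336.0, 267.0]]
0 [[239.0, 238.0], [390.0, 238.0], [334.0, 223.0], [334.0, 252.0]]
0.022 [[248.0, 226.0], [382.0, 226.0], [332.0, 213.0], [332.0, 239.0]]
```

View pics/top1c.png

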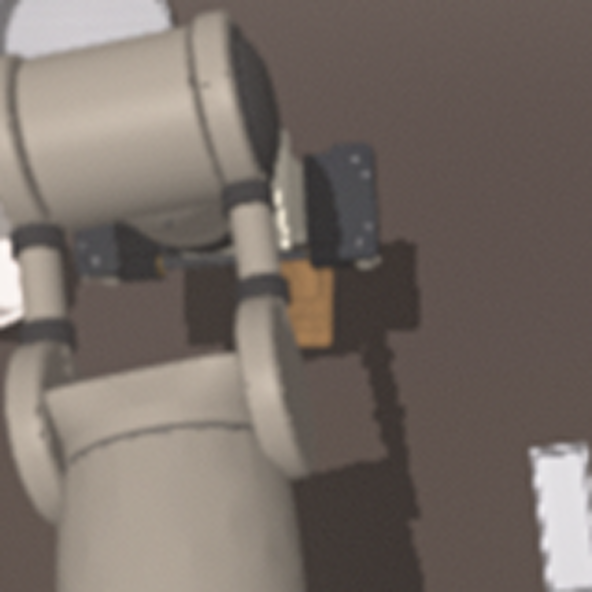

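View pics/side1.png

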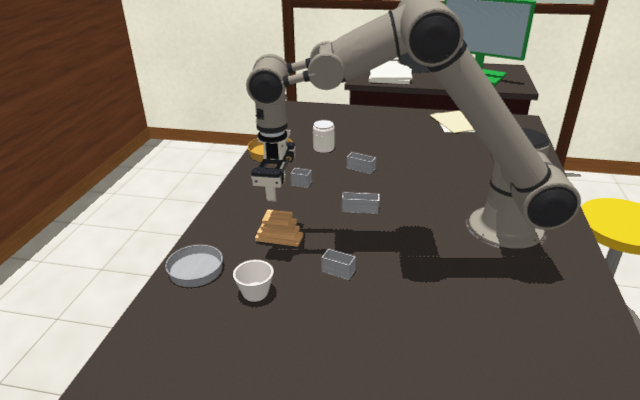

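```bash
python3 - <<'E'
from fit import *
from cell import arm
import cv2
w=arm.capture("wrist")
print(proj(w,rect([.6538,.1929,.088,np.radians(2)],.076,.056)).round(1).tolist())
print("lid_a top at .13",proj(w,rect([.6538,.1929,.06,np.radians(2)],.076,.056)).round(1).tolist())
print(proj(w,rect([.4607,.2985,.05,np.radians(-15.3)],.08,.042)).round(1).tolist())
print(proj(w,rect([.4433,-.0169,.05,np.radians(5.1)],.116,.042)).round(1).tolist())
cv2.imwrite("pics/w3.png",w["frame"][:,:,::-1]); print(arm.get_state()["finger_gap"])
E
```

```text
[[353.7, 290.4], [269.4, 290.4], [264.6, 177.0], [358.0, 177.1]]
lid_a top at .13 [[348.8, 270.3], [275.1, 270.3], [271.5, 170.6], [352.0, 170.6]]
[[500.2, 1.8], [439.5, -20.9], [496.2, -178.2], [562.7, -149.9]]
[[25.9, -28.0], [-40.3, -23.9], [-118.4, -279.2], [-40.1, -285.0]]
0.008181876270517639
```

View pics/w3.png

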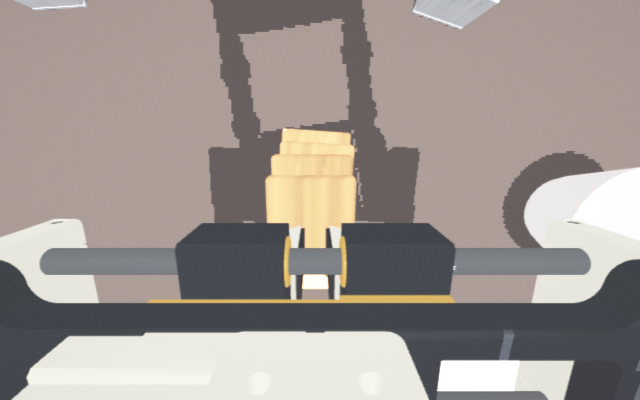

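```bash
python3 - <<'E'
import cv2
for n in ("wrist1","wrist2"):
    s=cv2.imread(f"pics/{n}.png");cv2.imwrite(f"pics/{n}c.png",cv2.resize(s[205:315,170:450],None,fx=2.8,fy=2.8,interpolation=cv2.INTER_CUBIC))
E
```

```text
(no output)
```

View pics/wrist1c.png

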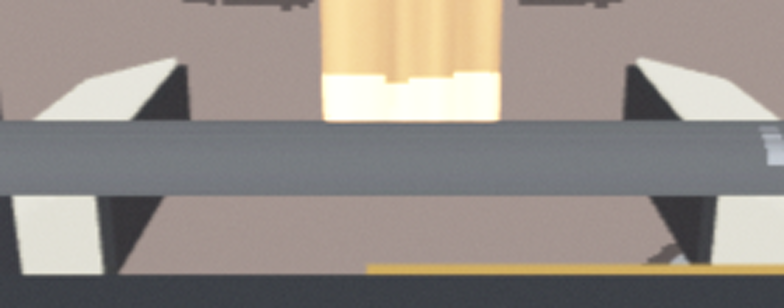

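View pics/wrist2c.png

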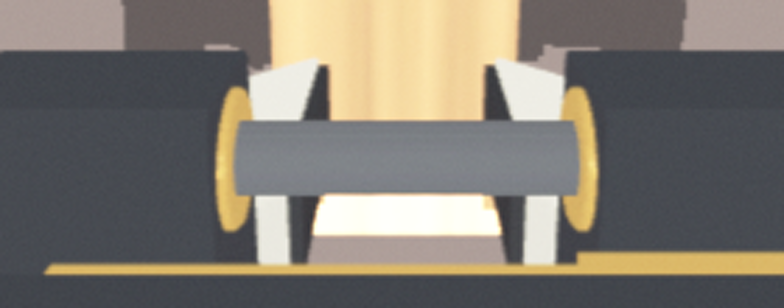

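The wrist and side views show the fingertips about 8 mm behind the TCP, not 22 mm ahead of it, so the fingers closed above the lid without touching it. I'll open, go about 30 mm lower than I first planned, and grip again.

```bash
python3 -m creep '[[[0,0,0,0,0,0,-1],[0,0,0,0,0,0,-1],[0,0,0,0,0,0,-1],[0,0,0,0,0,0,-1],[0,0,0,0,0,0,-1],[0,0,0,0,0,0,-1],[0,0,0,0,0,0,-1],[0,0,0,0,0,0,-1],[0,0,0,0,0,0,-1],[0,0,0,0,0,0,-1]]]'; python3 plan.py .654 .193 .062 92
python3 - <<'E'
from cell import arm
import cv2
w=arm.capture("wrist")["frame"]
cv2.imwrite("pics/w4c.png",cv2.resize(w[205:315,170:450,::-1],None,fx=2.8,fy=2.8,interpolation=cv2.INTER_CUBIC))
E
```

```text
t: 5.0
tool_pos: [0.653, 0.1948, 0.0917]
ee_rot: [-90.0, -0.0, 92.0]
contact_force: [0.7, -0.5, -0.8]
finger_gap: 0.0921
t 5.0 pos [0.653  0.1948 0.0917] rot [-90.    -0.    92.02] gap 0.0921 F [ 0.7 -0.5 -0.8]
turn units [0.    0.002 0.   ]
shift units now-axes [-0.031  0.496 -0.016]  after-turn axes [-0.031  0.496 -0.016]
```

View pics/w4c.png

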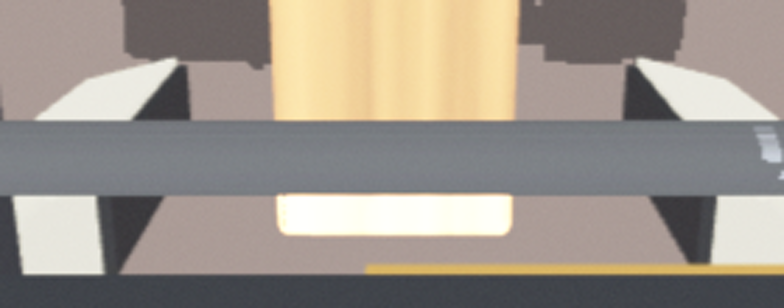

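```bash
python3 -m creep '[[[0,0,0,-0.045,0.1,0,-1],[0,0,0,0,0.2,-0.02,-1],[0,0,0,0,0.2,0,-1],[0,0,0,0,0,0,-1],[0,0,0,0,0,0,1],[0,0,0,0,0,0,1],[0,0,0,0,0,0,1],[0,0,0,0,0,0,1],[0,0,0,0,0,0,1],[0,0,0,0,0,0,1],[0,0,0,0,0,0,1]]]'; python3 plan.py .654 .193 .18 92
```

```text
t: 6.42
tool_pos: [0.6544, 0.1922, 0.062]
ee_rot: [-90.0, -0.0, 92.0]
contact_force: [0.2, -0.2, 2.0]
finger_gap: 0.0557
t 6.42 pos [0.6544 0.1922 0.062 ] rot [-9.002e+01 -1.000e-02  9.202e+01] gap 0.0557 F [ 0.2 -0.2  2. ]
turn units [0.003 0.002 0.001]
shift units now-axes [ 0.013 -1.967  0.005]  after-turn axes [ 0.013 -1.967  0.006]
```

```bash
python3 -m creep '[[[0,0,0,0,-0.1,0,1],[0,0,0,0,-0.2,0,1],[0,0,0,0,-0.5,0,1],[0,0,0,0,-0.5,0,1],[0,0,0,0,-0.5,0,1],[0,0,0,0,0,0,1]]]'
python3 - <<'E'
from cell import arm
import cv2
c=arm.capture("side")["frame"];w=arm.capture("wrist")["frame"]
cv2.imwrite("pics/s5c.png",cv2.resize(c[130:250,220:360,::-1],None,fx=5,fy=5,interpolation=cv2.INTER_CUBIC))
cv2.imwrite("pics/w5.png",w[:,:,::-1])
E
python3 plan.py .6667 -.1449 .18 84.5
```

```text
t: 7.18
tool_pos: [0.6558, 0.1925, 0.1735]
ee_rot: [-90.4, -0.1, 92.0]
contact_force: [0.3, 0.0, -1.4]
finger_gap: 0.0555
t 7.28 pos [0.654  0.1921 0.1695] rot [-89.99  -0.    92.02] gap 0.0552 F [-1.4  0.6 -1.2]
turn units [-0.001  0.874  0.   ]
shift units now-axes [-5.621 -0.174 -0.014]  after-turn axes [-5.571 -0.174 -0.749]
```

View pics/s5c.png

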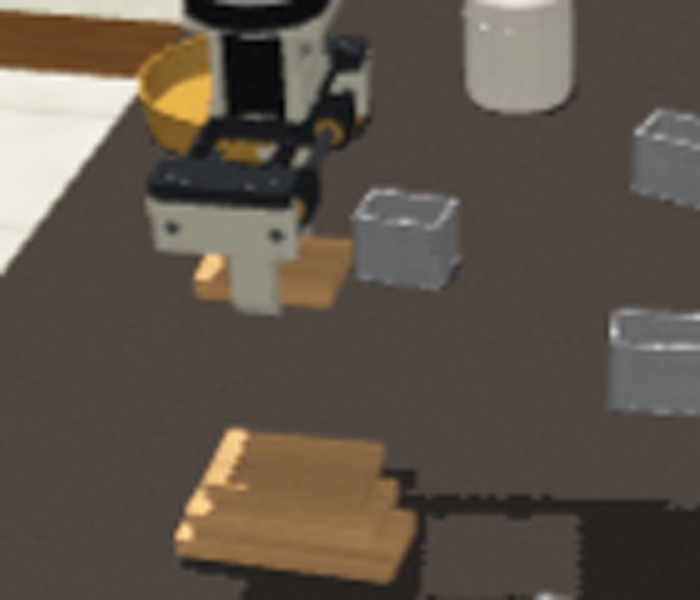

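View pics/w5.png

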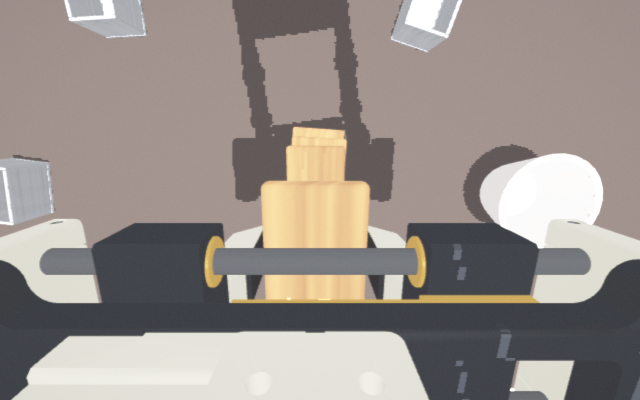

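Lid_a is held level and the three-lid stack is undisturbed. In the wrist view its near edge is at row 182, so its centre is about 1.5 mm from the TCP. Next I'll take it over box_a.

```bash
python3 -m creep '[[[0,0.87,0,0,0,0,1],[0,0,0,-0.5,0,-0.1,1],[0,0,0,-0.9,0,-0.12,1],[0,0,0,-0.9,0,-0.12,1],[0,0,0,-0.9,0,-0.12,1],[0,0,0,-0.9,0.2,-0.12,1],[0,0,0,-0.9,0.5,-0.12,1],[0,0,0,-0.5,0.5,-0.08,1],[0,0,0,0,0,0,1],[0,0,0,0,0,0,1]]]'
python3 - <<'E'
from cell import arm
import cv2
c=arm.capture("side")["frame"];w=arm.capture("wrist")["frame"]
cv2.imwrite("pics/s6c.png",cv2.resize(c[120:220,240:360,::-1],None,fx=6,fy=6,interpolation=cv2.INTER_CUBIC))
cv2.imwrite("pics/w6.png",w[:,:,::-1])
E
python3 plan.py .668 -.1449 .060 84.5
```

```text
t: 8.52
tool_pos: [0.6693, -0.1399, 0.0973]
ee_rot: [-89.9, -0.0, 84.6]
contact_force: [0.2, 0.5, -0.2]
finger_gap: 0.0562
t 8.62 pos [ 0.67   -0.1394  0.0987] rot [-9.008e+01 -1.000e-02  8.463e+01] gap 0.0556 F [-0.8 -0.3 -0.5]
turn units [0.01  0.015 0.001]
shift units now-axes [-0.095  0.645  0.026]  after-turn axes [-0.095  0.645  0.025]
```

View pics/s6c.png

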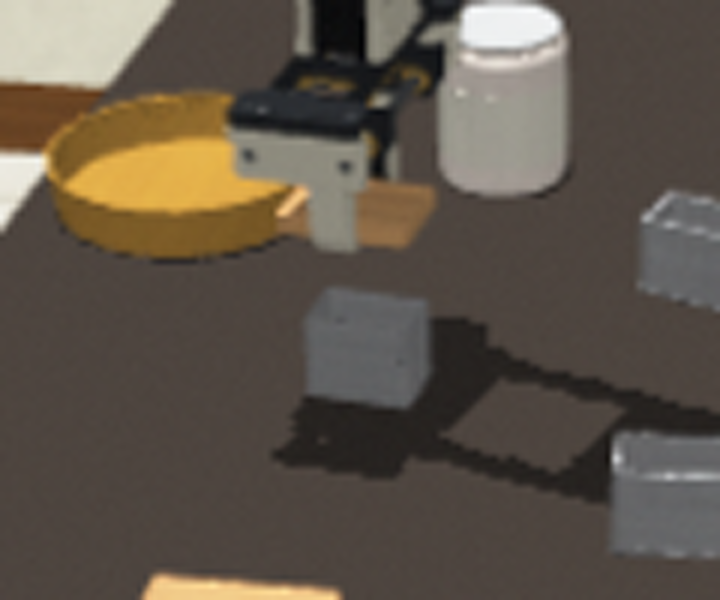

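View pics/w6.png

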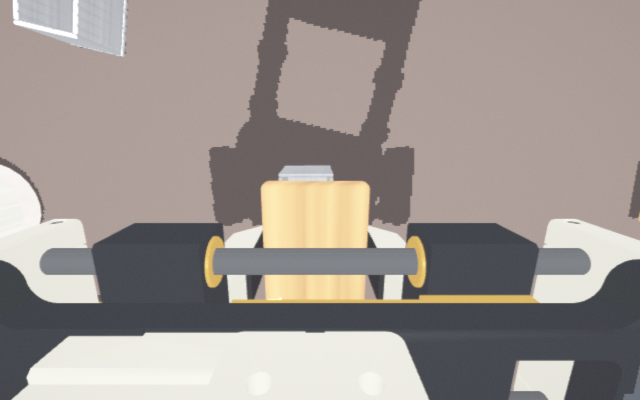

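```bash
python3 -m creep '[[[0,0,0,-0.1,0.3,0.03,1],[0,0,0,0,0.4,0,1],[0,0,0,0,0,0,1],[0,0,0,0,0,0,1]]]'
python3 - <<'E'
from cell import arm
import cv2
c=arm.capture("side")["frame"];w=arm.capture("wrist")["frame"]
cv2.imwrite("pics/s7c.png",cv2.resize(c[140:200,260:330,::-1],None,fx=10,fy=10,interpolation=cv2.INTER_CUBIC))
cv2.imwrite("pics/w7.png",w[130:260,200:440,::-1].repeat(3,0).repeat(3,1))
E
python3 plan.py .668 -.1449 .038 84.5
```

```text
t: 9.12
tool_pos: [0.668, -0.1459, 0.0573]
ee_rot: [-90.1, 0.0, 84.6]
contact_force: [-0.2, 0.2, 0.2]
finger_gap: 0.0557
t 9.22 pos [ 0.668  -0.1463  0.0574] rot [-9.015e+01  3.000e-02  8.458e+01] gap 0.056 F [ 0.6 -0.5 -0.5]
turn units [ 0.017  0.009 -0.003]
shift units now-axes [0.024 0.323 0.004]  after-turn axes [0.024 0.323 0.003]
```

View pics/s7c.png

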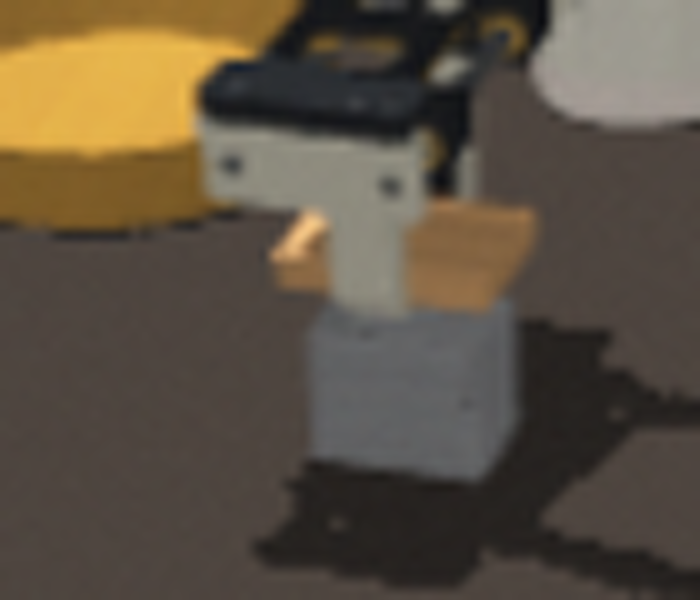

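View pics/w7.png

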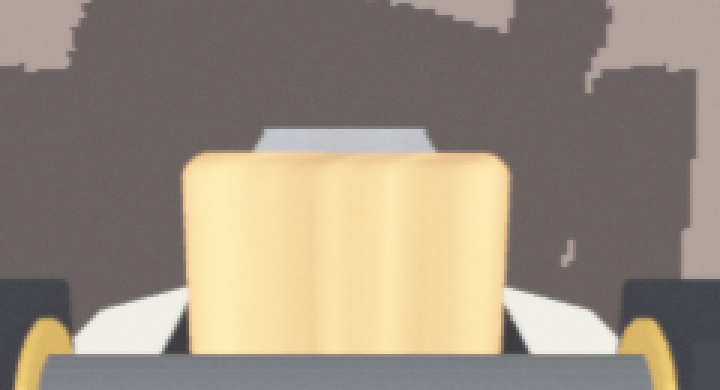

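Laterally the lid is aligned with the box (columns 345 and 347 in the crop), and it sits about 2 mm too far in +x. I'll trim that and lower it.

```bash
python3 -m creep '[[[0,0,0,0.01,0.1,0.03,1],[0,0,0,0,0.1,0,1],[0,0,0,0,0.09,0,1],[0,0,0,0,0,0,1],[0,0,0,0,0,0,1]]]'
python3 plan.py .668 -.1449 .038 84.5
```

```text
t: 9.85
tool_pos: [0.6652, -0.1458, 0.038]
ee_rot: [-90.0, -0.0, 84.5]
contact_force: [-0.4, -0.2, 0.1]
finger_gap: 0.0558
t 9.85 pos [ 0.6652 -0.1458  0.038 ] rot [-8.998e+01 -1.000e-02  8.453e+01] gap 0.0558 F [-0.4 -0.2  0.1]
turn units [-0.002  0.004  0.001]
shift units now-axes [ 0.019 -0.    -0.044]  after-turn axes [ 0.02  -0.    -0.044]
```

```bash
python3 -m creep '[[[0,0,0,0,0.02,0,1],[0,0,0,0,0,0,1],[0,0,0,0,0,0,0],[0,0,0,0,0,0,-0.3],[0,0,0,0,0,0,-0.6],[0,0,0,0,0,0,-1],[0,0,0,0,0,0,-1],[0,0,0,0,0,0,-1],[0,0,0,0,0,0,-1]]]'
python3 - <<'E'
from cell import arm
import cv2
c=arm.capture("side")["frame"];w=arm.capture("wrist")["frame"]
cv2.imwrite("pics/s8c.png",cv2.resize(c[140:200,260:330,::-1],None,fx=10,fy=10,interpolation=cv2.INTER_CUBIC))
E
python3 plan.py .655 .193 .15 92
```

```text
t: 10.98
tool_pos: [0.6654, -0.1458, 0.0371]
ee_rot: [-90.0, -0.0, 84.5]
contact_force: [-0.0, -0.1, 0.5]
finger_gap: 0.0918
t 11.07 pos [ 0.6653 -0.1458  0.0371] rot [-90.    -0.    84.54] gap 0.0919 F [-0.5 -0.2  0.3]
turn units [ 0.    -0.868  0.001]
shift units now-axes [ 5.604 -1.881  0.708]  after-turn axes [ 5.649 -1.882 -0.025]
```

View pics/s8c.png

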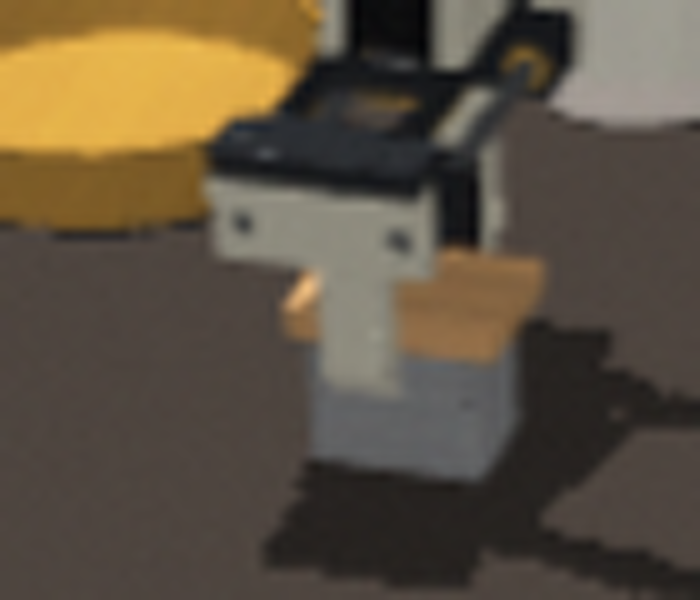

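Lid_a is seated on box_a. Next is lid_b, so I'll lift and return to the stack.

```bash
python3 -m creep '[[[0,0,0,0,-0.5,0,-1],[0,0,0,0,-0.9,0,-1],[0,-0.87,0,0,-0.4,0,-1],[0,0,0,0.9,0,0,-1],[0,0,0,0.95,0,0,-1],[0,0,0,0.95,0,0,-1],[0,0,0,0.95,0,0,-1],[0,0,0,0.95,0,0,-1],[0,0,0,0.9,0.2,0.2,-1],[0,0,0,0,0,0,-1]]]'
python3 plan.py .655 .193 .04 92
cat > snap.py <<'E'
import sys,cv2
from cell import arm
k=sys.argv[1]
for n in ("top","side","wrist"):
    cv2.imwrite(f"pics/{n}{k}.png",arm.capture(n)["frame"][:,:,::-1])
E
python3 snap.py 9; python3 -c "
import cv2
s=cv2.imread('pics/side9.png');cv2.imwrite('pics/s9c.png',cv2.resize(s[140:260,240:380],None,fx=5,fy=5,interpolation=cv2.INTER_CUBIC))"
```

```text
t: 12.32
tool_pos: [0.6395, 0.1938, 0.132]
ee_rot: [-89.9, -0.0, 92.3]
contact_force: [-0.2, -0.4, -0.5]
finger_gap: 0.0919
t 12.32 pos [0.6395 0.1938 0.132 ] rot [-8.986e+01 -4.000e-02  9.234e+01] gap 0.0919 F [-0.2 -0.4 -0.5]
turn units [-0.016  0.039  0.004]
shift units now-axes [-0.026  1.533 -0.262]  after-turn axes [-0.023  1.534 -0.258]
```

View pics/wrist9.png

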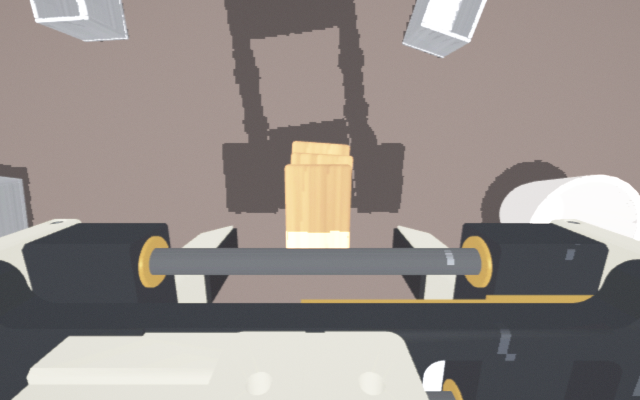

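View pics/s9c.png

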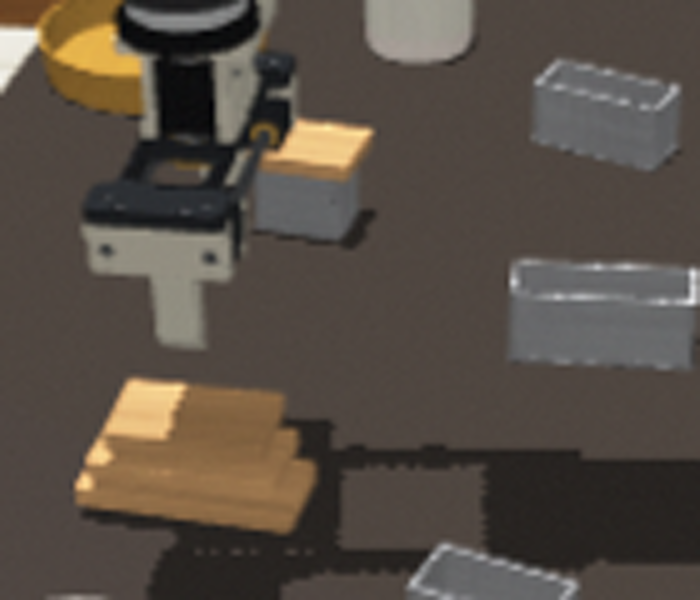

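```bash
python3 - <<'E'
import cv2
w=cv2.imread('pics/wrist9.png');cv2.imwrite('pics/w9c.png',cv2.resize(w[130:260,260:380],None,fx=6,fy=6,interpolation=cv2.INTER_CUBIC)[:600])
s=cv2.imread('pics/side9.png');cv2.imwrite('pics/s9d.png',cv2.resize(s[210:250,250:310],None,fx=12,fy=12,interpolation=cv2.INTER_CUBIC))
E
```

```text
(no output)
```

View pics/w9c.png

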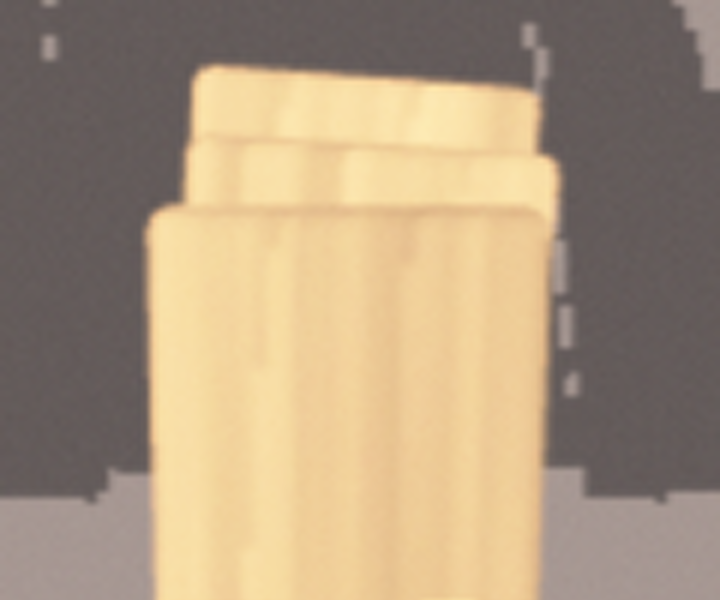

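View pics/s9d.png

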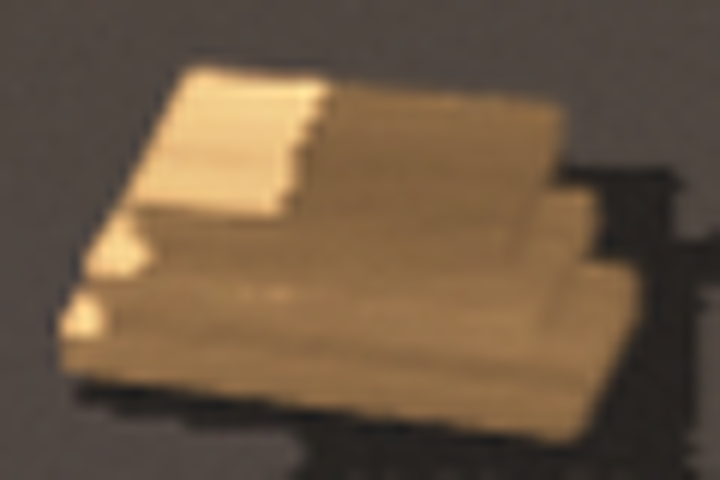

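```bash
python3 - <<'E'
from fit import *
from cell import arm
N=np.nan
W=arm.capture("wrist");S_=arm.capture("side")
w=pix([(N,N),(N,N),(149,206),(549,206)],(260,130),6)
s=pix([(130,207),(187,66),(567,103),(N,N)],(250,210),12)
for obs in ([(W,w),(S_,s)],[(S_,s)]):
    p,e=fit(obs,.094,.056);print(p[:3].round(4),np.degrees(p[3]).round(2),e.round(2))
E
```

```text
[0.6512 0.1918 0.0635] 1.94 0.38
[0.6493 0.1964 0.0676] 2.64 0.28
```

```bash
python3 plan.py .651 .192 .040 92; python3 -m creep '[[[0,0.03,0,-0.03,0.5,-0.19,-1],[0,0,0,0,0.5,0,-1],[0,0,0,0,0.3,0,-1],[0,0,0,0,0.22,0,-1],[0,0,0,0,0,0,-1],[0,0,0,0,0,0,1],[0,0,0,0,0,0,1],[0,0,0,0,0,0,1],[0,0,0,0,0,0,1],[0,0,0,0,0,0,1],[0,0,0,0,0,0,1]]]'; python3 plan.py .651 .192 .040 92
```

```text
t 12.57 pos [0.6421 0.1882 0.1335] rot [-9.004e+01  1.000e-02  9.192e+01] gap 0.0916 F [0.4 0.2 0.9]
turn units [ 0.005 -0.009 -0.001]
shift units now-axes [ 0.059  1.558 -0.148]  after-turn axes [ 0.059  1.558 -0.15 ]
t: 13.95
tool_pos: [0.6531, 0.1884, 0.0423]
ee_rot: [-90.0, -0.0, 91.8]
contact_force: [-0.6, 0.8, 2.7]
finger_gap: 0.0557
t 13.95 pos [0.6531 0.1884 0.0423] rot [-9.003e+01 -2.000e-02  9.176e+01] gap 0.0557 F [-0.6  0.8  2.7]
turn units [ 0.003 -0.028  0.002]
shift units now-axes [0.062 0.038 0.034]  after-turn axes [0.062 0.038 0.033]
```

```bash
python3 -m creep '[[[0,0,0,0,-0.1,0,1],[0,0,0,0,-0.2,0,1],[0,0,0,0,-0.5,0,1],[0,0,0,0,-0.5,0,1],[0,0,0,0,-0.5,0,1],[0,0,0,0,-0.2,0,1],[0,0,0,0,0,0,1],[0,0,0,0,0,0,1],[0,0,0,0,0,0,1]]]'
python3 snap.py 10; python3 plan.py .4607 .2985 .16 74.7; python3 -c "
import cv2
w=cv2.imread('pics/wrist10.png');cv2.imwrite('pics/w10c.png',cv2.resize(w[110:260,230:410],None,fx=4,fy=4,interpolation=cv2.INTER_CUBIC))
s=cv2.imread('pics/side10.png');cv2.imwrite('pics/s10d.png',cv2.resize(s[140:250,240:350],None,fx=5,fy=5,interpolation=cv2.INTER_CUBIC))"
```

```text
t: 15.08
tool_pos: [0.6524, 0.1881, 0.1604]
ee_rot: [-89.9, 0.0, 91.8]
contact_force: [1.2, -0.2, -0.4]
finger_gap: 0.0558
t 15.22 pos [0.6527 0.1881 0.1612] rot [-89.93   0.    91.76] gap 0.0556 F [ 0.2 -0.7 -0.3]
turn units [-0.008  1.985 -0.002]
shift units now-axes [1.937 0.023 3.143]  after-turn axes [0.93  0.019 3.573]
```

View pics/w10c.png

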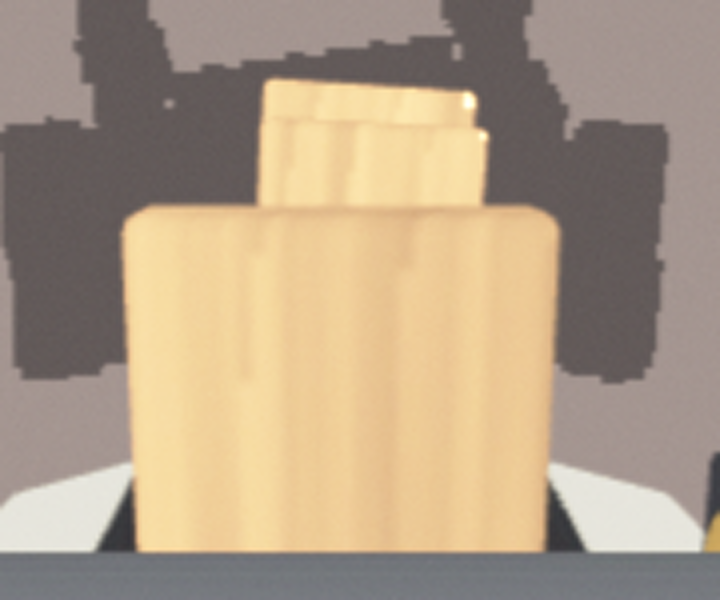

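View pics/s10d.png

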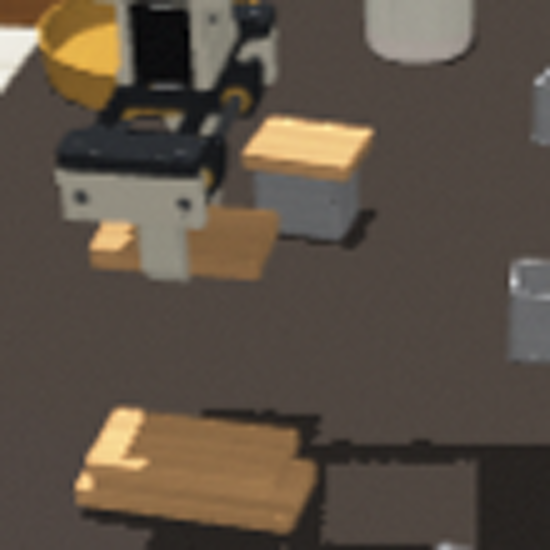

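Lid_a sits centred on box_a. Lid_b is held level, its centre 2.6 mm along tool z from the TCP. I'll take it to box_b.

```bash
python3 -m creep '[[[0,0.99,0,0,0,0,1],[0,0.99,0,0,0,0,1],[0,0,0,0.23,0,0.88,1],[0,0,0,0.23,0,0.88,1],[0,0,0,0.23,0,0.88,1],[0,0,0,0.23,0.2,0.88,1],[0,0,0,0,0.6,0,1],[0,0,0,0,0.6,0,1],[0,0,0,0,0,0,1],[0,0,0,0,0,0,1],[0,0,0,0,0,0,1]]]'
python3 snap.py 11; python3 plan.py .4632 .2978 .0403 74.7; python3 -c "
import cv2
w=cv2.imread('pics/wrist11.png');cv2.imwrite('pics/w11c.png',cv2.resize(w[110:260,200:440],None,fx=3,fy=3,interpolation=cv2.INTER_CUBIC))
s=cv2.imread('pics/side11.png');cv2.imwrite('pics/s11d.png',cv2.resize(s[210:290,300:380],None,fx=7,fy=7,interpolation=cv2.INTER_CUBIC))"
```

```text
t: 16.6
tool_pos: [0.4649, 0.2974, 0.0795]
ee_rot: [-90.1, -0.1, 74.7]
contact_force: [-0.1, -0.2, -0.7]
finger_gap: 0.0556
t 16.75 pos [0.4643 0.2972 0.0789] rot [-9.008e+01 -7.000e-02  7.473e+01] gap 0.0554 F [-0.   0.3 -0.1]
turn units [0.009 0.004 0.008]
shift units now-axes [0.005 0.644 0.022]  after-turn axes [0.005 0.644 0.021]
```

View pics/w11c.png

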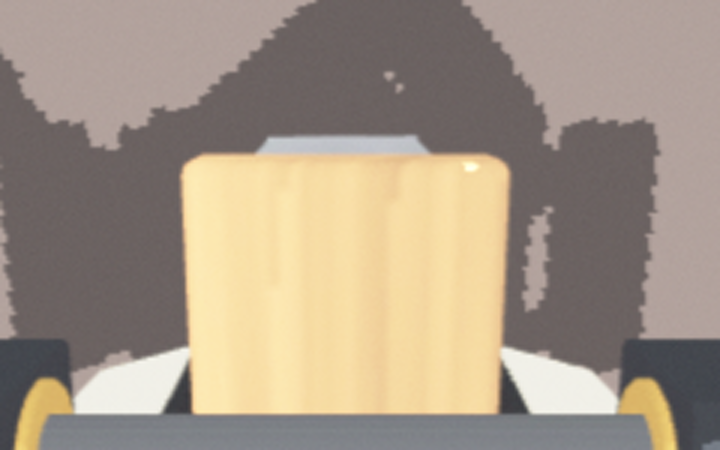

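View pics/s11d.png

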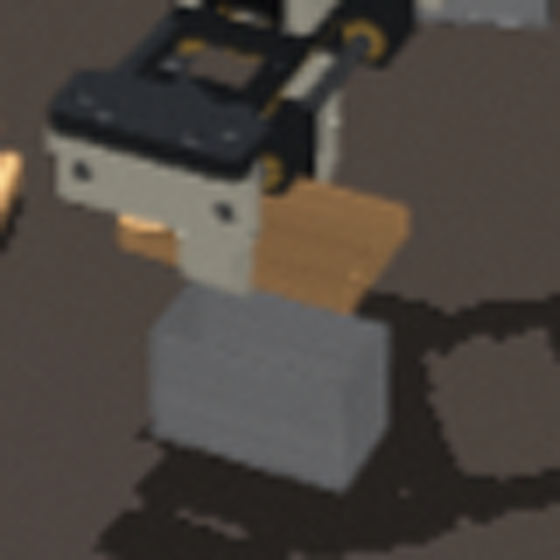

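```bash
python3 -m creep '[[[0,0,0,0,0.2,0.02,1],[0,0,0,0,0.2,0,1],[0,0,0,0,0.1,0,1],[0,0,0,0,0.08,0,1],[0,0,0,0,0.07,0,1],[0,0,0,0,0,0,1],[0,0,0,0,0,0,1]]]'
python3 snap.py 12; python3 plan.py .4632 .2978 .0403 74.7; python3 -c "
import cv2
s=cv2.imread('pics/side12.png');cv2.imwrite('pics/s12d.png',cv2.resize(s[220:290,300:380],None,fx=7,fy=7,interpolation=cv2.INTER_CUBIC))"
```

```text
t: 17.62
tool_pos: [0.4626, 0.2974, 0.0402]
ee_rot: [-90.0, -0.0, 74.8]
contact_force: [-3.5, -2.4, 10.2]
finger_gap: 0.0558
t 17.77 pos [0.4627 0.2974 0.0402] rot [-9.003e+01 -2.000e-02  7.475e+01] gap 0.0558 F [-3.2 -1.7 11.5]
turn units [0.004 0.006 0.003]
shift units now-axes [ 0.009 -0.002 -0.007]  after-turn axes [ 0.009 -0.002 -0.007]
```

View pics/s12d.png

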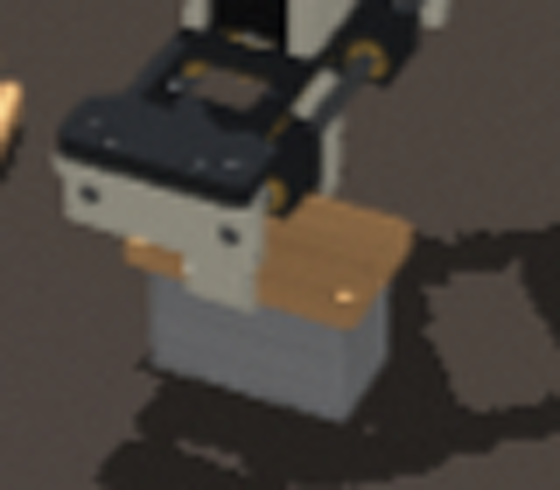

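```bash
python3 -m creep '[[[0,0,0,0,-0.01,0,1],[0,0,0,0,0,0,0.2],[0,0,0,0,0,0,-0.1],[0,0,0,0,0,0,-0.5],[0,0,0,0,0,0,-1],[0,0,0,0,0,0,-1],[0,0,0,0,0,0,-1],[0,0,0,0,0,0,-1],[0,0,0,0,-0.5,0,-1],[0,0,0,0,-1,0,-1],[0,0,0,0,-0.5,0,-1],[0,-0.9,0,0,0,0,-1]]]'
python3 plan.py .62 .192 .14 92
```

```text
t: 19.27
tool_pos: [0.4641, 0.298, 0.1626]
ee_rot: [-90.3, -0.2, 82.6]
contact_force: [0.2, 0.0, -0.6]
finger_gap: 0.0922
t 19.27 pos [0.4641 0.298  0.1626] rot [-90.3   -0.19  82.65] gap 0.0922 F [ 0.2  0.  -0.6]
turn units [ 0.036 -1.088  0.019]
shift units now-axes [-1.422  0.387 -2.802]  after-turn axes [-1.857  0.377 -2.536]
```

```bash
python3 -m creep '[[[0,-0.95,0,0,0,0,-1],[0,0,0,-0.62,0.1,-0.84,-1],[0,0,0,-0.62,0.1,-0.84,-1],[0,0,0,-0.62,0.1,-0.84,-1],[0,0,0,0,0,0,-1],[0,0,0,0,0,0,-1],[0,0,0,0,0,0,-1]]]'
python3 snap.py 13; python3 plan.py .65 .19 .02 90; python3 -c "
import cv2
w=cv2.imread('pics/wrist13.png');cv2.imwrite('pics/w13c.png',cv2.resize(w[120:260,250:400],None,fx=4,fy=4,interpolation=cv2.INTER_CUBIC))
s=cv2.imread('pics/side13.png');cv2.imwrite('pics/s13d.png',cv2.resize(s[205:255,245:315],None,fx=10,fy=10,interpolation=cv2.INTER_CUBIC))
cv2.imwrite('pics/s13e.png',cv2.resize(s[230:290,300:370],None,fx=9,fy=9,interpolation=cv2.INTER_CUBIC))"
```

```text
t: 20.15
tool_pos: [0.6131, 0.1893, 0.142]
ee_rot: [-90.0, -0.0, 90.7]
contact_force: [-0.5, 0.3, 0.4]
finger_gap: 0.0918
t 20.3 pos [0.6134 0.1892 0.1422] rot [-9.003e+01 -1.000e-02  9.073e+01] gap 0.0915 F [ 0.8  0.4 -0.3]
turn units [0.003 0.085 0.001]
shift units now-axes [ 0.005  2.037 -0.609]  after-turn axes [ 0.014  2.036 -0.61 ]
```

View pics/w13c.png

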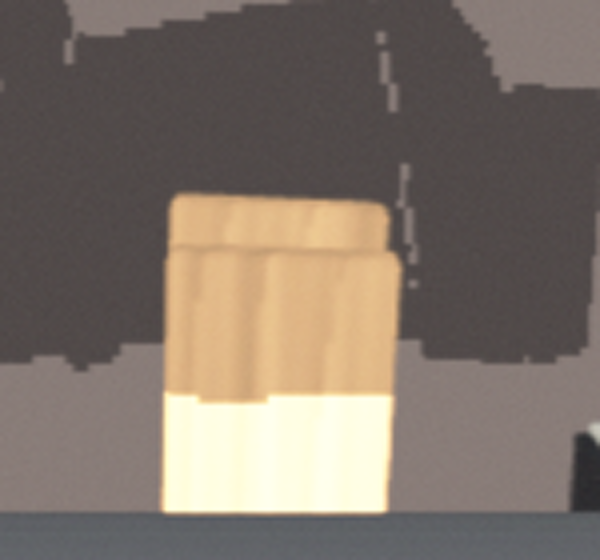

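View pics/s13d.png

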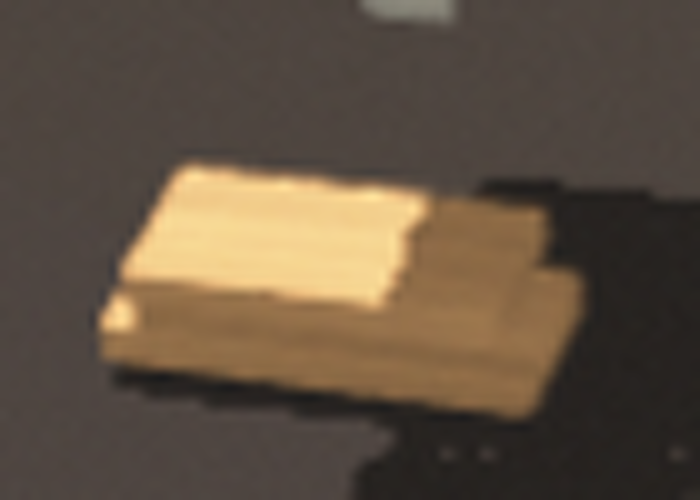

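View pics/s13e.png

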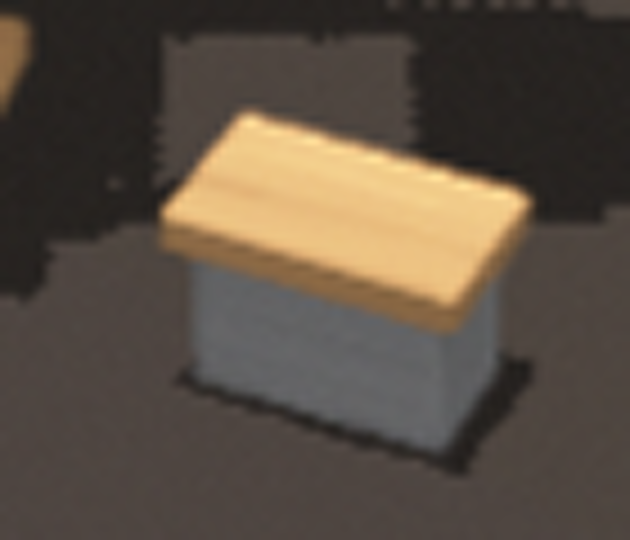

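Lid_b lies flat on box_b. Next I'll fit lid_c.

```bash
python3 - <<'E'
from fit import *
from cell import arm
N=np.nan
W=arm.capture("wrist");S_=arm.capture("side")
w=pix([(N,N),(N,N),(166,246),(402,253)],(250,120),4)
s=pix([(122,279),(183,163),(548,205),(N,N)],(245,205),10)
p,e=fit([(W,w),(S_,s)],.112,.056);print(p[:3].round(4),np.degrees(p[3]).round(2),e.round(2))
E
python3 plan.py .65 .19 .018 89.5
```

```text
[0.6523 0.194  0.043 ] -0.72 0.27
t 20.4 pos [0.6136 0.1889 0.1421] rot [-9.003e+01 -1.000e-02  9.071e+01] gap 0.0916 F [ 0.3 -0.7  0. ]
turn units [0.003 0.14  0.001]
shift units now-axes [ 0.011  2.068 -0.605]  after-turn axes [ 0.024  2.068 -0.606]
```

```bash
python3 -m creep '[[[0,0.165,0,0,0,0,-1],[0,0,0,0.08,0.4,-0.64,-1],[0,0,0,0,0.6,0,-1],[0,0,0,0,0.3,0,-1],[0,0,0,0,0,0,-1],[0,0,0,0,0,0,-1],[0,0,0,0,0,0,-1]]]'; python3 plan.py .652 .194 .018 89.3
```

```text
t: 21.28
tool_pos: [0.6532, 0.1927, 0.0655]
ee_rot: [-90.2, -0.0, 89.2]
contact_force: [0.3, -0.3, 0.7]
finger_gap: 0.0919
t 21.27 pos [0.6532 0.1927 0.0655] rot [-9.016e+01 -4.000e-02  8.922e+01] gap 0.0919 F [ 0.3 -0.3  0.7]
turn units [ 0.019 -0.009  0.004]
shift units now-axes [0.021 0.791 0.023]  after-turn axes [0.022 0.791 0.021]
```

```bash
python3 -m creep '[[[0,0,0,0.02,0.4,0.02,-1],[0,0,0,0,0.3,0,-1],[0,0,0,0,0.09,0,-1],[0,0,0,0,0,0,-1],[0,0,0,0,0,0,1],[0,0,0,0,0,0,1],[0,0,0,0,0,0,1],[0,0,0,0,0,0,1],[0,0,0,0,0,0,1],[0,0,0,0,0,0,1]]]'; python3 plan.py .652 .194 .018 89.3
```

```text
t: 22.52
tool_pos: [0.6513, 0.1937, 0.0164]
ee_rot: [-90.0, -0.0, 89.2]
contact_force: [-0.6, -0.2, 1.7]
finger_gap: 0.0555
t 22.52 pos [0.6513 0.1937 0.0164] rot [-9.001e+01 -1.000e-02  8.922e+01] gap 0.0555 F [-0.6 -0.2  1.7]
turn units [ 0.001 -0.009  0.001]
shift units now-axes [ 0.005 -0.026 -0.011]  after-turn axes [ 0.005 -0.026 -0.011]
```

```bash
python3 -m creep '[[[0,0,0,0,-0.1,0,1],[0,0,0,0,-0.2,0,1],[0,0,0,0,-0.5,0,1],[0,0,0,0,-0.6,0,1],[0,0,0,0,-0.6,0,1],[0,0,0,0,-0.4,0,1],[0,0,0,0,0,0,1],[0,0,0,0,0,0,1],[0,0,0,0,0,0,1]]]'
python3 snap.py 14; python3 plan.py .4763 -.2923 .16 71.5; python3 -c "
import cv2
w=cv2.imread('pics/wrist14.png');cv2.imwrite('pics/w14c.png',cv2.resize(w[110:260,230:410],None,fx=4,fy=4,interpolation=cv2.INTER_CUBIC))
s=cv2.imread('pics/side14.png');cv2.imwrite('pics/s14d.png',cv2.resize(s[150:260,235:345],None,fx=5,fy=5,interpolation=cv2.INTER_CUBIC))"
```

```text
t: 23.65
tool_pos: [0.6505, 0.1935, 0.1586]
ee_rot: [-89.8, 0.0, 89.2]
contact_force: [0.3, 0.0, -1.7]
finger_gap: 0.0554
t 23.8 pos [0.6509 0.1936 0.1592] rot [-8.991e+01  1.000e-02  8.922e+01] gap 0.0558 F [ 0.1  0.  -0.9]
turn units [-0.011  2.062 -0.003]
shift units now-axes [-8.137e+00 -6.000e-03  2.800e+00]  after-turn axes [-8.603 -0.013  0.19 ]
```

View pics/w14c.png

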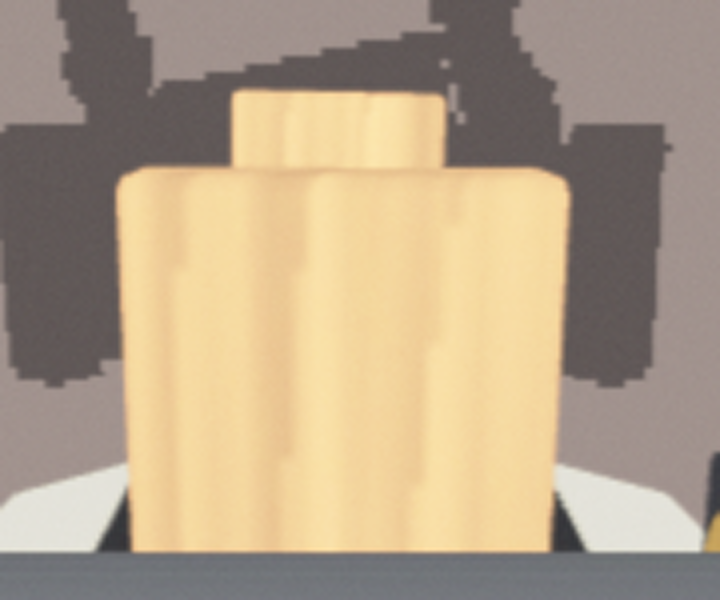

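View pics/s14d.png

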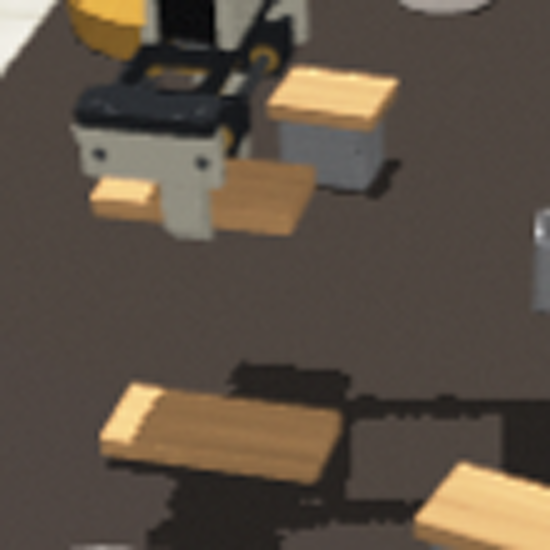

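```bash
python3 -m creep '[[[0,0.9,0,0,0,0,1],[0,0.9,0,0,0,0,1],[0,0.26,0,-0.6,0,0,1],[0,0,0,-0.9,0,0,1],[0,0,0,-0.9,0,0,1],[0,0,0,-0.9,0,0,1],[0,0,0,-0.9,0,0,1],[0,0,0,-0.9,0,0.05,1],[0,0,0,-0.9,0,0.05,1],[0,0,0,-0.9,0,0.05,1],[0,0,0,-0.9,0,0.05,1],[0,0,0,-0.6,0,0,1]]]'
python3 -m creep '[[[0,0,0,0,0,0,1],[0,0,0,0,0,0,1],[0,0,0,0,0,0,1]]]'
python3 plan.py .4748 -.2918 .08 71.5
```

```text
t: 25.3
tool_pos: [0.4803, -0.2831, 0.1601]
ee_rot: [-90.0, 0.0, 71.4]
contact_force: [0.2, -0.2, -1.3]
finger_gap: 0.0561
t: 25.68
tool_pos: [0.4819, -0.2798, 0.1601]
ee_rot: [-90.0, -0.0, 71.6]
contact_force: [-0.1, 0.3, -1.3]
finger_gap: 0.0558
t 25.68 pos [ 0.4819 -0.2798  0.1601] rot [-8.998e+01 -2.000e-02  7.161e+01] gap 0.0558 F [-0.1  0.3 -1.3]
turn units [-0.002  0.013  0.003]
shift units now-axes [-0.228  1.335  0.048]  after-turn axes [-0.228  1.336  0.048]
```

```bash
python3 -m creep '[[[0,0.01,0,-0.22,0.3,0.05,1],[0,0,0,0,0.6,0,1],[0,0,0,0,0.44,0,1],[0,0,0,0,0,0,1],[0,0,0,0,0,0,1],[0,0,0,0,0,0,1]]]'
python3 snap.py 15; python3 plan.py .4748 -.2918 .0364 71.5; python3 -c "
import cv2
w=cv2.imread('pics/wrist15.png');cv2.imwrite('pics/w15c.png',cv2.resize(w[110:260,200:440],None,fx=3,fy=3,interpolation=cv2.INTER_CUBIC))
s=cv2.imread('pics/side15.png');cv2.imwrite('pics/s15d.png',cv2.resize(s[115:195,325:405],None,fx=7,fy=7,interpolation=cv2.INTER_CUBIC))"
```

```text
t: 26.42
tool_pos: [0.4753, -0.2928, 0.0812]
ee_rot: [-90.1, 0.0, 71.5]
contact_force: [0.4, 0.6, -0.9]
finger_gap: 0.0556
t 26.57 pos [ 0.4749 -0.2927  0.0807] rot [-9.009e+01  3.000e-02  7.144e+01] gap 0.0557 F [ 0.2  0.6 -0.9]
turn units [ 0.01  -0.007 -0.003]
shift units now-axes [0.015 0.738 0.007]  after-turn axes [0.014 0.738 0.006]
```

View pics/w15c.png

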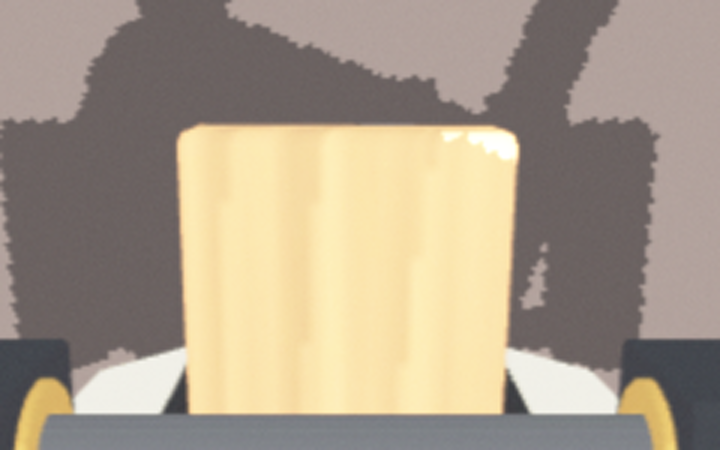

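View pics/s15d.png

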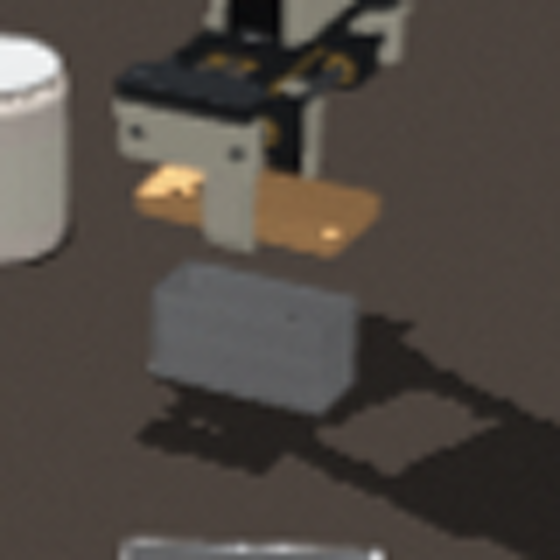

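Lid_c is centred over box_c: it spans columns 137–380 and the box 155–357, so the overhang is about even. I'll lower and release it.

```bash
python3 -m creep '[[[0,0,0,0.01,0.2,0.01,1],[0,0,0,0,0.2,0,1],[0,0,0,0,0.12,0,1],[0,0,0,0,0.1,0,1],[0,0,0,0,0.09,0,1],[0,0,0,0,0,0,1],[0,0,0,0,0,0,1]]]'; python3 plan.py .4748 -.2918 .0364 71.5
```

```text
t: 27.45
tool_pos: [0.4741, -0.2918, 0.0374]
ee_rot: [-90.0, 0.0, 71.4]
contact_force: [0.3, -0.2, -1.1]
finger_gap: 0.0559
t 27.45 pos [ 0.4741 -0.2918  0.0374] rot [-90.01   0.    71.43] gap 0.0559 F [ 0.3 -0.2 -1.1]
turn units [ 0.002 -0.008 -0.   ]
shift units now-axes [ 0.003  0.016 -0.01 ]  after-turn axes [ 0.003  0.016 -0.01 ]
```

```bash
python3 -m creep '[[[0,0,0,0,0.015,0,1],[0,0,0,0,0,0,0.2],[0,0,0,0,0,0,-0.1],[0,0,0,0,0,0,-0.5],[0,0,0,0,0,0,-1],[0,0,0,0,0,0,-1],[0,0,0,0,0,0,-1],[0,0,0,0,0,0,-1],[0,0,0,0,-0.5,0,-1],[0,0,0,0,-0.9,0,-1],[0,0,0,0,-0.5,0,-1],[0,-0.9,0,0,0,0,-1]]]'
python3 -m creep '[[[0,-0.9,0,0,0,0,-1],[0,-0.2,0,0,0,0,-1],[0,0,0,0,0,0,-1],[0,0,0,0,0,0,-1]]]'
python3 plan.py .61 .193 .13 89
```

```text
t: 28.95
tool_pos: [0.4753, -0.2927, 0.1534]
ee_rot: [-90.3, 0.2, 79.3]
contact_force: [-0.7, -0.9, -1.0]
finger_gap: 0.0918
t: 29.45
tool_pos: [0.474, -0.2917, 0.1502]
ee_rot: [-90.0, -0.0, 88.5]
contact_force: [0.5, -1.3, 0.6]
finger_gap: 0.0919
t 29.45 pos [ 0.474  -0.2917  0.1502] rot [-8.999e+01 -2.000e-02  8.854e+01] gap 0.0919 F [ 0.5 -1.3  0.6]
turn units [-0.001 -0.054  0.002]
shift units now-axes [ 8.134  0.338 -2.059]  after-turn axes [ 8.117  0.336 -2.125]
```

```bash
python3 -m creep '[[[0,-0.05,0,0.6,0,-0.1,-1],[0,0,0,0.9,0,-0.2,-1],[0,0,0,0.9,0,-0.25,-1],[0,0,0,0.9,0,-0.25,-1],[0,0,0,0.9,0,-0.25,-1],[0,0,0,0.9,0,-0.25,-1],[0,0,0,0.9,0.1,-0.25,-1],[0,0,0,0.9,0.1,-0.25,-1],[0,0,0,0.8,0.1,-0.25,-1],[0,0,0,0.45,0,0,-1],[0,0,0,0,0,0,-1],[0,0,0,0,0,0,-1]]]'
python3 -m creep '[[[0,0,0,0,0,0,-1],[0,0,0,0,0,0,-1]]]'
python3 snap.py 16; python3 plan.py .65 .193 -.004 89; python3 -c "
import cv2
w=cv2.imread('pics/wrist16.png');cv2.imwrite('pics/w16c.png',cv2.resize(w[120:260,250:400],None,fx=4,fy=4,interpolation=cv2.INTER_CUBIC))
s=cv2.imread('pics/side16.png');cv2.imwrite('pics/s16d.png',cv2.resize(s[205:255,245:315],None,fx=10,fy=10,interpolation=cv2.INTER_CUBIC))
cv2.imwrite('pics/s16e.png',cv2.resize(s[120:200,280:390],None,fx=6,fy=6,interpolation=cv2.INTER_CUBIC))"
```

```text
t: 30.95
tool_pos: [0.6053, 0.1944, 0.1322]
ee_rot: [-90.0, 0.0, 89.0]
contact_force: [0.5, 0.4, 0.0]
finger_gap: 0.0916
t: 31.2
tool_pos: [0.6056, 0.1941, 0.1326]
ee_rot: [-90.0, -0.0, 89.0]
contact_force: [-0.7, -0.0, -0.2]
finger_gap: 0.0915
t 31.35 pos [0.6055 0.1946 0.1325] rot [-90.01  -0.    89.01] gap 0.0918 F [-0.1  0.4 -0.3]
turn units [0.001 0.001 0.   ]
shift units now-axes [-0.014  2.275 -0.742]  after-turn axes [-0.013  2.275 -0.742]
```

View pics/w16c.png

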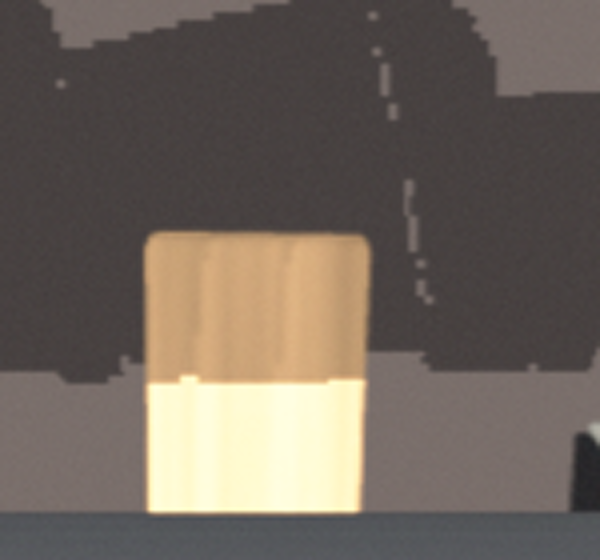

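View pics/s16d.png

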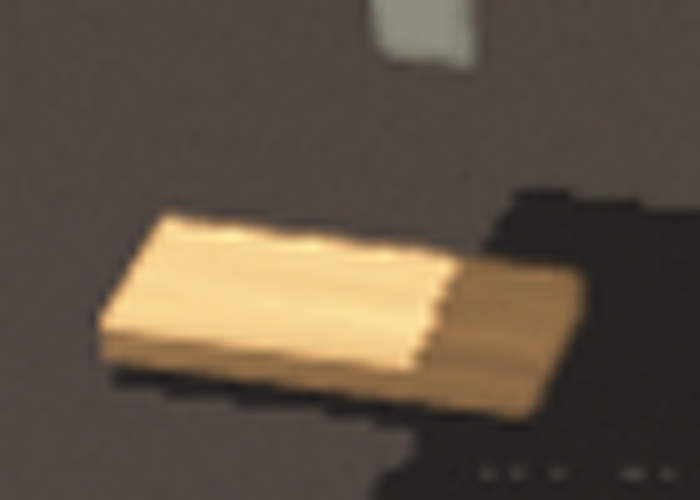

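View pics/s16e.png

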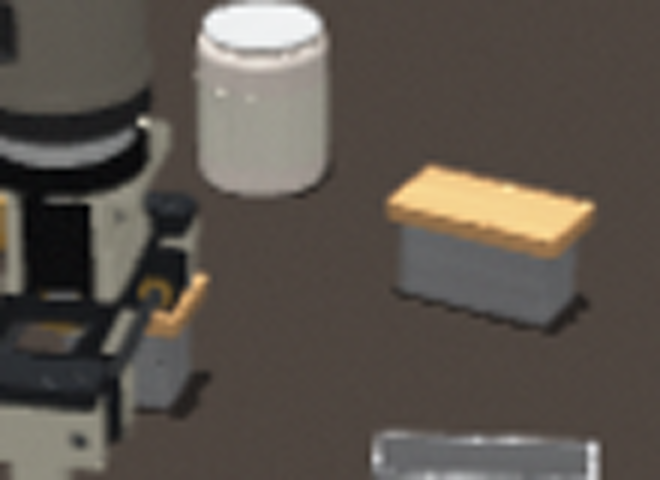

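Lid_c lies flat on box_c. Now I'll fit lid_d.

```bash
python3 - <<'E'
from fit import *
from cell import arm
N=np.nan
W=arm.capture("wrist");S_=arm.capture("side")
w=pix([(N,N),(N,N),(145,232),(371,235)],(250,120),4)
s=pix([(100,328),(165,213),(585,272),(N,N)],(245,205),10)
p,e=fit([(W,w),(S_,s)],.130,.056);print(p[:3].round(4),np.degrees(p[3]).round(2),e.round(2))
E
python3 plan.py .652 .191 -.003 88.5
```

```text
[0.6516 0.1925 0.0218] -1.76 0.28
t 31.45 pos [0.6055 0.1948 0.1324] rot [-9.001e+01 -1.000e-02  8.903e+01] gap 0.0917 F [ 0.1  0.3 -0.3]
turn units [0.001 0.062 0.001]
shift units now-axes [-0.051  2.258 -0.776]  after-turn axes [-0.044  2.257 -0.777]
```

```bash
python3 -m creep '[[[0,0.08,0,0,0,0,-1],[0,0,0,-0.02,0.4,-0.77,-1],[0,0,0,0,0.7,0,-1],[0,0,0,0,0.4,0,-1],[0,0,0,0,0,0,-1],[0,0,0,0,0,0,-1],[0,0,0,0,0,0,-1]]]'; python3 plan.py .6516 .1925 -.002 88.3
```

```text
t: 32.33
tool_pos: [0.6525, 0.1928, 0.0442]
ee_rot: [-90.2, -0.0, 88.4]
contact_force: [0.5, -0.7, 0.5]
finger_gap: 0.0916
t 32.33 pos [0.6525 0.1928 0.0442] rot [-9.017e+01 -4.000e-02  8.837e+01] gap 0.0916 F [ 0.5 -0.7  0.5]
turn units [0.02  0.008 0.005]
shift units now-axes [-0.007  0.77   0.018]  after-turn axes [-0.006  0.771  0.015]
```

```bash
python3 -m creep '[[[0,0,0,0,0.3,0.01,-1],[0,0,0,0,0.3,0,-1],[0,0,0,0,0.13,0,-1],[0,0,0,0,0,0,-1],[0,0,0,0,0,0,1],[0,0,0,0,0,0,1],[0,0,0,0,0,0,1],[0,0,0,0,0,0,1],[0,0,0,0,0,0,1],[0,0,0,0,0,0,1]]]'; python3 plan.py .6516 .1925 -.002 88.3
```

```text
t: 33.58
tool_pos: [0.6511, 0.1926, -0.0011]
ee_rot: [-90.0, -0.0, 88.4]
contact_force: [-0.2, 0.2, 2.5]
finger_gap: 0.0557
t 33.58 pos [ 0.6511  0.1926 -0.0011] rot [-9.003e+01 -1.000e-02  8.836e+01] gap 0.0557 F [-0.2  0.2  2.5]
turn units [0.003 0.007 0.001]
shift units now-axes [-0.001  0.014 -0.008]  after-turn axes [-0.001  0.014 -0.008]
```

```bash
python3 -m creep '[[[0,0,0,0,-0.1,0,1],[0,0,0,0,-0.2,0,1],[0,0,0,0,-0.5,0,1],[0,0,0,0,-0.6,0,1],[0,0,0,0,-0.6,0,1],[0,0,0,0,-0.5,0,1],[0,0,0,0,0,0,1],[0,0,0,0,0,0,1],[0,0,0,0,0,0,1]]]'
python3 snap.py 17; python3 plan.py .4433 -.0169 .15 95.1; python3 -c "
import cv2
w=cv2.imread('pics/wrist17.png');cv2.imwrite('pics/w17c.png',cv2.resize(w[100:260,230:410],None,fx=4,fy=4,interpolation=cv2.INTER_CUBIC)[:600])
s=cv2.imread('pics/side17.png');cv2.imwrite('pics/s17d.png',cv2.resize(s[150:260,235:345],None,fx=5,fy=5,interpolation=cv2.INTER_CUBIC))"
```

```text
t: 34.7
tool_pos: [0.6501, 0.1924, 0.1468]
ee_rot: [-89.8, 0.0, 88.4]
contact_force: [-0.8, 1.2, -1.3]
finger_gap: 0.0557
t 34.85 pos [0.6506 0.1925 0.1474] rot [-8.990e+01  2.000e-02  8.836e+01] gap 0.0553 F [ 0.6 -0.1 -0.8]
turn units [-0.012 -0.784 -0.001]
shift units now-axes [-3.587 -0.036  3.353]  after-turn axes [-3.169 -0.043  3.751]
```

View pics/w17c.png

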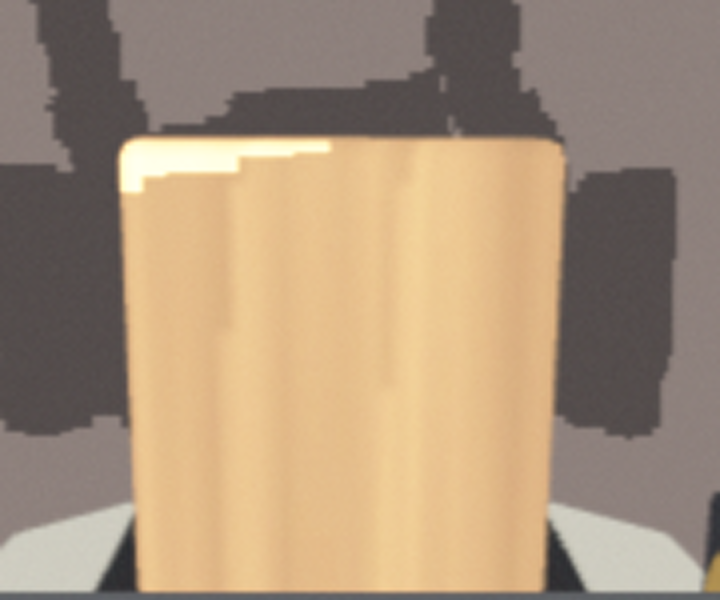

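View pics/s17d.png

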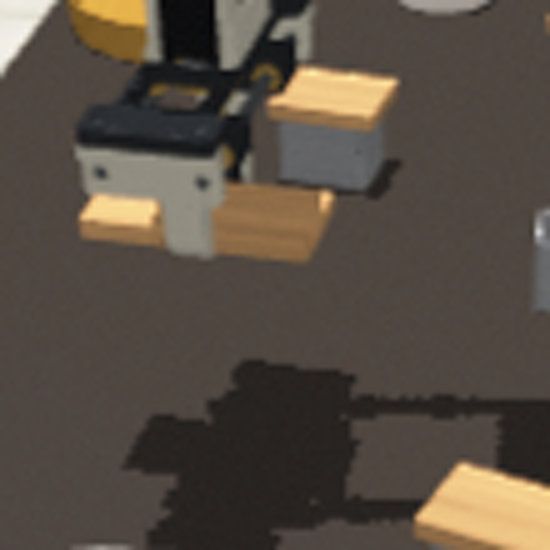

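```bash
python3 -m creep '[[[0,-0.78,0,0,0,0,1],[0,0,0,-0.4,0,0.5,1],[0,0,0,-0.6,0,0.7,1],[0,0,0,-0.6,0,0.7,1],[0,0,0,-0.6,0,0.7,1],[0,0,0,-0.6,0.3,0.7,1],[0,0,0,-0.36,0.6,0.49,1],[0,0,0,0,0.2,0,1],[0,0,0,0,0,0,1],[0,0,0,0,0,0,1],[0,0,0,0,0,0,1],[0,0,0,0,0,0,1]]]'
python3 snap.py 18; python3 plan.py .4408 -.0171 .0409 95.1; python3 -c "
import cv2
w=cv2.imread('pics/wrist18.png');cv2.imwrite('pics/w18c.png',cv2.resize(w[110:260,200:440],None,fx=3,fy=3,interpolation=cv2.INTER_CUBIC))
s=cv2.imread('pics/side18.png');cv2.imwrite('pics/s18d.png',cv2.resize(s[150:230,315:405],None,fx=7,fy=7,interpolation=cv2.INTER_CUBIC))"
```

```text
t: 36.35
tool_pos: [0.4417, -0.016, 0.0829]
ee_rot: [-90.1, 0.0, 95.1]
contact_force: [0.9, -0.5, -1.8]
finger_gap: 0.0561
t 36.5 pos [ 0.4414 -0.0162  0.0827] rot [-90.02   0.    95.09] gap 0.0557 F [-0.2  0.5 -0.9]
turn units [ 0.003 -0.001 -0.   ]
shift units now-axes [-0.014  0.697  0.011]  after-turn axes [-0.014  0.697  0.011]
```

View pics/w18c.png

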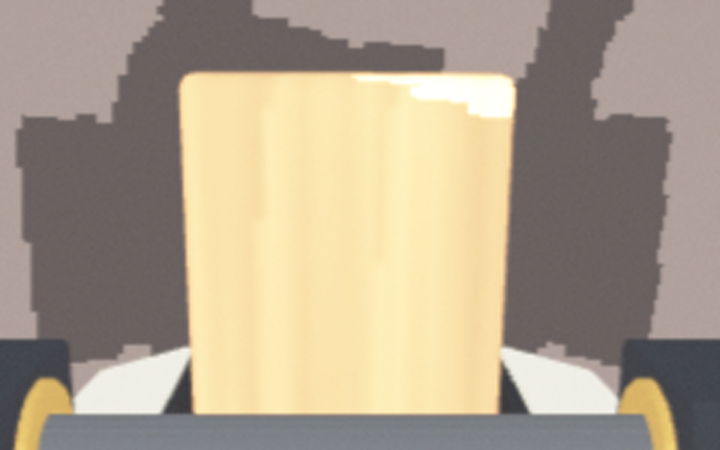

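View pics/s18d.png

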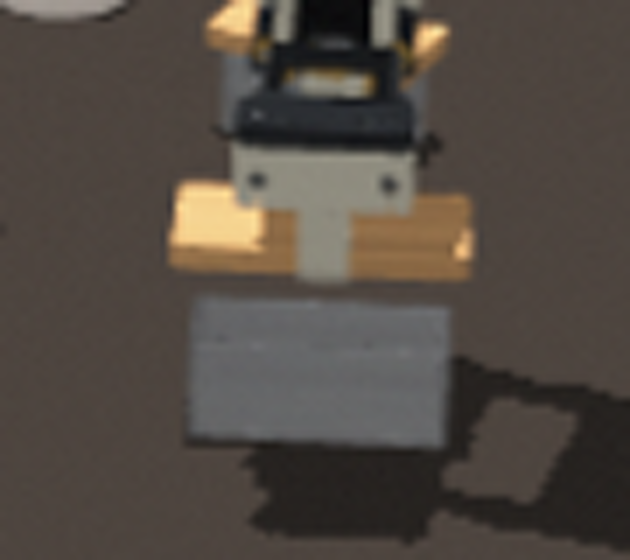

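Lid_d is centred over box_d, with 22 px of overhang at each end. I'll lower it.

```bash
python3 -m creep '[[[0,0,0,-0.01,0.2,0.01,1],[0,0,0,0,0.2,0,1],[0,0,0,0,0.12,0,1],[0,0,0,0,0.09,0,1],[0,0,0,0,0.07,0,1],[0,0,0,0,0,0,1],[0,0,0,0,0,0,1]]]'; python3 plan.py .4408 -.0171 .0409 95.1
```

```text
t: 37.38
tool_pos: [0.4408, -0.017, 0.0419]
ee_rot: [-90.0, 0.0, 95.1]
contact_force: [0.0, 1.1, -1.3]
finger_gap: 0.0555
t 37.38 pos [ 0.4408 -0.017   0.0419] rot [-90.03   0.    95.07] gap 0.0555 F [ 0.   1.1 -1.3]
turn units [ 0.003 -0.004 -0.   ]
shift units now-axes [-0.001  0.017  0.001]  after-turn axes [-0.001  0.017  0.001]
```

```bash
python3 -m creep '[[[0,0,0,0,0.015,0,1],[0,0,0,0,0,0,0.2],[0,0,0,0,0,0,-0.1],[0,0,0,0,0,0,-0.5],[0,0,0,0,0,0,-1],[0,0,0,0,0,0,-1],[0,0,0,0,0,0,-1],[0,0,0,0,0,0,-1],[0,0,0,0,-0.4,0,-1],[0,0,0,0,-0.9,0,-1],[0,0,0,0,-0.9,0,-1],[0,0,0,0,-0.5,0,-1]]]'
python3 -m creep '[[[0,0,0,0.9,0,0,-1],[0,0,0,0.9,0,0,-1],[0,0,0,0.9,0,0,-1],[0,0,0,0.9,0,0,-1],[0,0,0,0.9,0,0,-1],[0,0,0,0.9,0,0,-1],[0,0,0,0.9,0,0,-1],[0,0,0,0,0,0,-1],[0,0,0,0,0,0,-1],[0,0,0,0,0,0,-1]]]'
python3 snap.py 19; python3 -c "
import cv2
s=cv2.imread('pics/side19.png');cv2.imwrite('pics/s19d.png',cv2.resize(s[120:250,270:410],None,fx=5,fy=4.6,interpolation=cv2.INTER_CUBIC))
t=cv2.imread('pics/top19.png');cv2.imwrite('pics/t19d.png',cv2.resize(t[120:280,140:520],None,fx=2.1,fy=2.1,interpolation=cv2.INTER_CUBIC))"
```

```text
t: 38.88
tool_pos: [0.4414, -0.0172, 0.2056]
ee_rot: [-90.2, 0.1, 95.1]
contact_force: [0.8, 0.6, -0.1]
finger_gap: 0.0919
t: 40.12
tool_pos: [0.4075, 0.3584, 0.2029]
ee_rot: [-90.0, 0.0, 95.0]
contact_force: [1.0, 0.1, 0.1]
finger_gap: 0.0917
```

View pics/s19d.png

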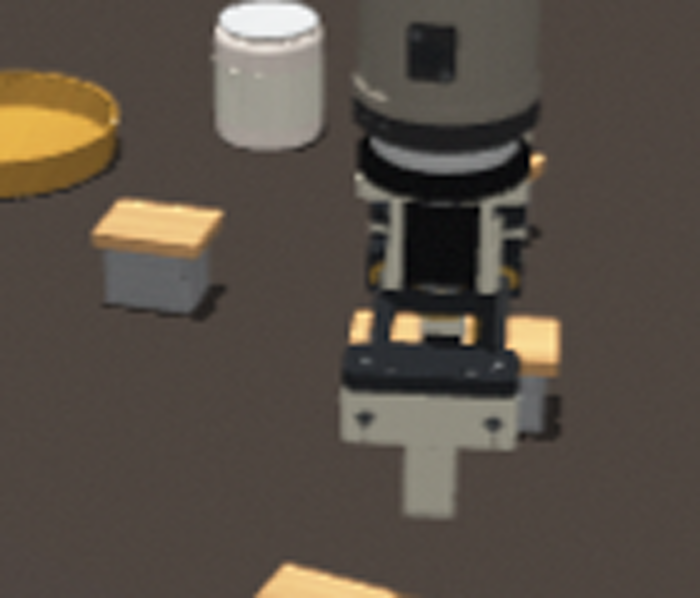

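View pics/t19d.png

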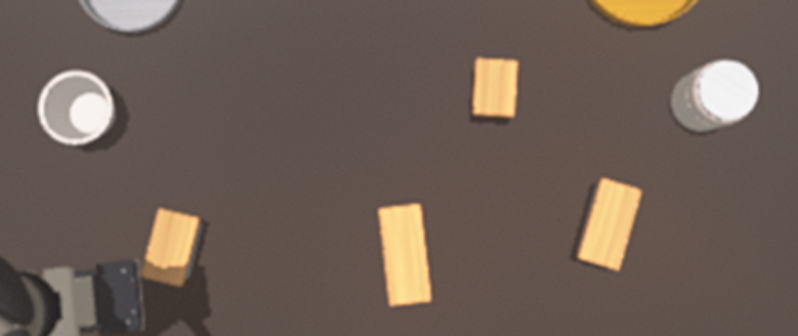

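View pics/side19.png

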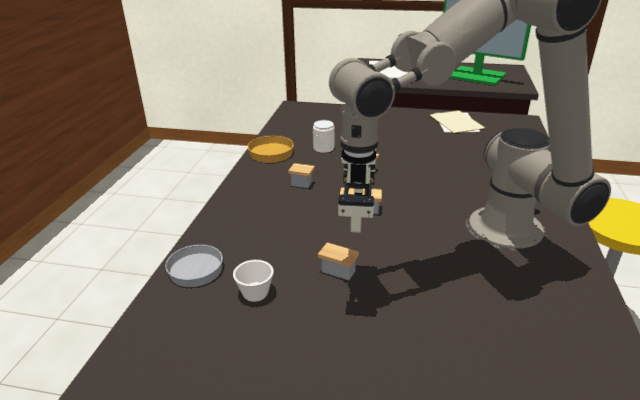

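All four boxes are covered, and the mortar and canister haven't moved. The arm hides lid_d in the side view, so I'll back off for a final check.

```bash
python3 -m creep '[[[0,0,0,0.6,0,0.6,-1],[0,0,0,0.6,0,0.7,-1],[0,0,0,0.6,0,0.7,-1],[0,0,0,0.6,0,0.7,-1],[0,0,0,0,0,0.7,-1],[0,0,0,0,0,0.5,-1],[0,0,0,0,0,0,-1],[0,0,0,0,0,0,-1],[0,0,0,0,0,0,-1]]]'
python3 snap.py 20; python3 -c "
import cv2
s=cv2.imread('pics/side20.png');cv2.imwrite('pics/s20d.png',cv2.resize(s[120:280,270:410],None,fx=5,fy=3.7,interpolation=cv2.INTER_CUBIC))"
```

```text
t: 41.4
tool_pos: [0.1627, 0.4823, 0.2029]
ee_rot: [-90.0, -0.0, 95.0]
contact_force: [0.1, 0.2, -0.2]
finger_gap: 0.0921
```

View pics/s20d.png

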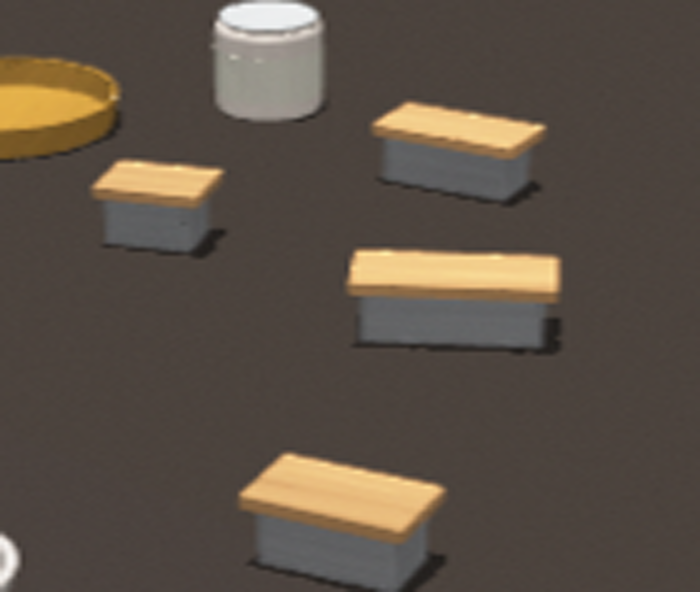

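All four lids lie flat and centred on their boxes, and the robot is touching nothing. I'm handing the job in.

```bash
python3 -c "
from cell import arm
print(arm.close_job())"
```

```text
the job is handed in; nothing more can be done
None
```

I took the stack apart from the top (a, b, c, d) and put each lid on the box of its own length. The job was handed in at about 41.5 s of the 112 s allowed.

- **Final checks:** In the last side and top pictures all four lids lie flat and roughly centred on their boxes. The mortar and canister stand where they were, and the gripper was open and clear of everything. These last checks were by eye; I did not measure the final lid heights.
- **Fingertip length disagreed:** By the pictures the fingertips end about 8 mm behind the TCP, while the stated overhang is 22 mm ahead of it. My first grip closed in the air above lid_a without touching it. I measured the offset and used it for every grip after that.
- **Off-centre grip:** Lid_b was gripped about 3.6 mm to one side, so the fingers pushed it sideways slightly on the stack before I lifted it.
- **Contact force:** I read about 11 N while lowering lid_b onto its rim, with about 3 N or less at the other readings, all well under the limits.

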